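# Restock the hall drinks table: capsules into their rails, teaspoons into the cup

## Task

Restock the drinks table. Slide every coffee capsule into the rail of its own colour, in through the open mouth with its flange under the lips and far enough that none sticks out of the mouth; one green capsule was left in the copper rail and belongs in the green one. Stand all the teaspoons in the tall white cup, bowls down and handles up, and leave the crockery and tins about them where they are.

Things in the scene. Friction and masses are not known exactly. Their poses are not given: they have to be found in the camera images.
- rail_copper: white capsule rail with a copper end block, fixed. Origin on the table under it; +x runs along the channel from its open mouth (x = -62 mm) to the end block's face (x = 112), y across. Sole 68 wide, 5 thick, x = -135 to 120; walls 60 apart inside; two lips overhang, underside 14 and top 17 above the table, 46 of open slot between. End block 30 high. Holds 3 capsules, 12 to spare
- rail_copper_mouth (a point): middle of the copper rail's mouth, on the sole. A capsule's flange passes under the lips, its body stands up through the slot; it cannot go in or out from above, only through the mouth, and pushes those before it along. In front of the mouth the sole is an open tongue 73 mm long between low flared guides (12 mm high, 61 mm apart at the mouth, 71 at the front); the tongue has a copper strip
- copper1: copper coffee capsule, the right way up: a disc flange 54 mm across and 4 mm thick at the bottom, above it an upright round body 40 mm across up to 42 mm high; 15 to 30 g. Origin: centre of the underside, z up the axis. It may be absent (None).
- copper2: copper coffee capsule, the right way up: a disc flange 54 mm across and 4 mm thick at the bottom, above it an upright round body 40 mm across up to 42 mm high; 15 to 30 g. Origin: centre of the underside, z up the axis. It may be absent (None).
- copper3: copper coffee capsule, the right way up: a disc flange 54 mm across and 4 mm thick at the bottom, above it an upright round body 40 mm across up to 42 mm high; 15 to 30 g. Origin: centre of the underside, z up the axis. It may be absent (None).
- rail_green: white capsule rail with a green end block, fixed. Origin on the table under it; +x runs along the channel from its open mouth (x = -62 mm) to the end block's face (x = 112), y across. Sole 68 wide, 5 thick, x = -135 to 120; walls 60 apart inside; two lips overhang, underside 14 and top 17 above the table, 46 of open slot between. End block 30 high. Holds 3 capsules, 12 to spare
- rail_green_mouth (a point): middle of the green rail's mouth, on the sole. A capsule's flange passes under the lips, its body stands up through the slot; it cannot go in or out from above, only through the mouth, and pushes those before it along. In front of the mouth the sole is an open tongue 73 mm long between low flared guides (12 mm high, 61 mm apart at the mouth, 71 at the front); the tongue has a green strip
- green1: green coffee capsule, the right way up: a disc flange 54 mm across and 4 mm thick at the bottom, above it an upright round body 40 mm across up to 42 mm high; 15 to 30 g. Origin: centre of the underside, z up the axis. It starts inside the copper rail, in the way. Always present.
- green2: green coffee capsule, the right way up: a disc flange 54 mm across and 4 mm thick at the bottom, above it an upright round body 40 mm across up to 42 mm high; 15 to 30 g. Origin: centre of the underside, z up the axis. It may be absent (None).
- green3: green coffee capsule, the right way up: a disc flange 54 mm across and 4 mm thick at the bottom, above it an upright round body 40 mm across up to 42 mm high; 15 to 30 g. Origin: centre of the underside, z up the axis. It may be absent (None).
- spoon1: teaspoon, 170 mm long, 35 to 60 g: oval steel bowl 35 x 25 x 7 mm at its -x end, thin steel neck, round light-wood handle 12 mm thick from x = -25 to 85 mm, its axis 6 mm above the origin. Origin: middle of the length, on the underside; +x points from the bowl to the handle end, z up when it lies bowl up. Balance point about x = -24 mm. It may be absent (None)
- spoon1_bowl (a point): point in the bowl of spoon1, 10 mm from the bowl's end (x = -75 mm)
- spoon2: teaspoon, 170 mm long, 35 to 60 g: oval steel bowl 35 x 25 x 7 mm at its -x end, thin steel neck, round light-wood handle 12 mm thick from x = -25 to 85 mm, its axis 6 mm above the origin. Origin: middle of the length, on the underside; +x points from the bowl to the handle end, z up when it lies bowl up. Balance point about x = -24 mm. It may be absent (None)
- spoon2_bowl (a point): point in the bowl of spoon2, 10 mm from the bowl's end (x = -75 mm)
- spoon3: teaspoon, 170 mm long, 35 to 60 g: oval steel bowl 35 x 25 x 7 mm at its -x end, thin steel neck, round light-wood handle 12 mm thick from x = -25 to 85 mm, its axis 6 mm above the origin. Origin: middle of the length, on the underside; +x points from the bowl to the handle end, z up when it lies bowl up. Balance point about x = -24 mm. It may be absent (None)
- spoon3_bowl (a point): point in the bowl of spoon3, 10 mm from the bowl's end (x = -75 mm)
- spoon_cup: tall white cup with a blue band, loose, about 420 g; 82 mm across the rim, 76 mm at the foot, 100 mm high, wall 4 mm, floor 6 mm thick. Origin: centre of its underside, z up
- sugar_pot: lidded white sugar pot, 54 mm across, 62 mm high, standing among the capsules. Origin: centre of its underside. To be left alone
- tumbler: clear glass tumbler, 66 mm across, 85 mm high. Origin: centre of its underside. To be left alone
- tea_tin: green square tea tin with a brass lid, 77 mm square, 98 mm high, near the spoon cup. Origin: centre of its underside. To be left alone
- milk_jug: small blue jug, 72 mm across, 85 mm high. Origin: centre of its underside. To be left alone
- biscuit_tin: round red tin with a brass lid, 113 mm across, 88 mm high. Origin: centre of its underside. To be left alone
Not all that is in view belongs to the job. What is shaped like the spoon1 but red is not meant.

How it is judged (in metres and radians):
At the end, for the whole second after the job is handed in: Each capsule flat (0.15 rad) on its own colour's rail sole, within 8 mm of mid-channel, centre 24 mm or more inside the mouth. Each spoon in the upright white cup: bowl point within 40 mm of its axis, under 60 mm up; handle up, lean under 0.8 rad. All released and still (x of copper1 in the frame of rail_copper between -0.038 and 0.09 m and y of copper1 in the frame of rail_copper between -0.008 and 0.008 m and z of copper1 in the frame of rail_copper between 0.001 and 0.011 m and angle between each of copper1, copper2, copper3, green1, green2, green3's own z axis and vertical below 0.15 rad and linear speed of each of copper1, copper2, copper3, green1, green2, green3, spoon1, spoon2, spoon3 below 0.03 m/s and x of copper2 in the frame of rail_copper between -0.038 and 0.09 m and y of copper2 in the frame of rail_copper between -0.008 and 0.008 m and z of copper2 in the frame of rail_copper between 0.001 and 0.011 m and x of copper3 in the frame of rail_copper between -0.038 and 0.09 m and y of copper3 in the frame of rail_copper between -0.008 and 0.008 m and z of copper3 in the frame of rail_copper between 0.001 and 0.011 m and x of green1 in the frame of rail_green between -0.038 and 0.09 m and y of green1 in the frame of rail_green between -0.008 and 0.008 m and z of green1 in the frame of rail_green between 0.001 and 0.011 m and x of green2 in the frame of rail_green between -0.038 and 0.09 m and y of green2 in the frame of rail_green between -0.008 and 0.008 m and z of green2 in the frame of rail_green between 0.001 and 0.011 m and x of green3 in the frame of rail_green between -0.038 and 0.09 m and y of green3 in the frame of rail_green between -0.008 and 0.008 m and z of green3 in the frame of rail_green between 0.001 and 0.011 m and horizontal distance between each of spoon1_bowl, spoon2_bowl, spoon3_bowl and spoon_cup below 0.04 m and z of each of spoon1_bowl, spoon2_bowl, spoon3_bowl in the frame of spoon_cup below 0.06 m and angle between each of spoon1, spoon2, spoon3's own x axis and vertical below 0.8 rad and angle between spoon_cup's own z axis and vertical below 0.1 rad and height (world z) of spoon_cup between -0.01 and 0.01 m); the robot touches nothing.
It fails at once if any of the crockery and tins round the job is pushed more than 30 mm or tipped over (distance of any of sugar_pot, tumbler, tea_tin, milk_jug, biscuit_tin from where it was at the start of the episode above 0.03 m or angle between any of sugar_pot, tumbler, tea_tin, milk_jug, biscuit_tin's own z axis and vertical above 0.4 rad).
Of copper1, copper2, copper3, green2, green3 only 3 to 5 are there at a start; the rules pass over those that are not, and their reading is None.
Of spoon1, spoon2, spoon3 only 2 to 3 are there at a start; the rules pass over those that are not, and their reading is None.
At some moment in a run one of copper1, copper2, copper3, green2, green3, spoon1, spoon2, spoon3 may be knocked a few centimetres aside while the robot is not near it.
Once in a run the grip may slacken for a moment while it holds something.
It also fails if it takes over 210 s, if anything falls off the work surface, if the arm or the gripper's body presses on something with over 40 N, if the wrist force passes 120 N, or if a joint passes its speed limit or range.

## Robot

A 6-joint arm with a two-finger parallel gripper is mounted at the origin on the work surface. World frame = base frame: x ahead of the robot, y to its left, z up, the work surface at z = 0. Lengths are in m, angles in degrees, forces in N, time in s.
With the tool pointing down it reaches from about 0.3 to 0.75 m from the base axis. Payload 8.5 kg.
Tool frame: the origin (TCP) lies on the centre line of the jaws, within the pads' length; the fingertips stand 17 mm ahead of it and the grasp point (between the pads) lies 2 mm behind it (env.tcp_to_tips is the distance from the TCP to the fingertips, in m); z points along the fingers, y is the line along which they close (so a half turn about z gives the same grasp; the last joint's range is limited). The gripper opens to 85 mm and grips with 20 to 120 N. Pads are 22 mm wide; open, the fingers measure 114 mm over their backs; the gripper's body (76 mm by 85 mm) begins 54 mm behind the grasp point. The pads swing forward as they close: fully open they stand 13 mm farther back than shut.
Start: joints at [52.867, 21.807, 74.336, -0, 83.858, -12.336], TCP at [0.231, 0.499, 0.248] pointing down, gripper open.
Joint ranges: [-178.18, 178.18], [-50.72, 133.34], [12.68, 142.11], [-81.47, 261.47], [9.98, 163.14], [-165.26, 165.26]. Speed limits (degrees/s): [136.94, 136.94, 180, 180, 180, 180].

## Interface

Orientations are given as a 3x3 rotation matrix whose columns are the frame's x, y, z axes.
In Python, from rig import env gives the robot as it stands. The module is installed in compiled form; this text tells all that it offers.
- The arm moves only by the shell command python3 -m pendant 'ROWS' [FORCE]. ROWS is JSON, a list of rows, each a list of 7 numbers: the opening, from 0 (shut) to 1 (fully open), then the shift along the tool's x, y, z in m, then the turn, a rotation vector about the tool's x, y, z in rad. A call has 1 to 5 rows; each row is the pose to reach, as a shift and turn from the pose commanded when the call began, along the tool's axes at that moment; what a row does not reach only later rows make up. A row lasts 1/8 s, in which the tool goes at most 62.5 mm and 10.7 degrees, less where a joint would pass 70% of its speed; a pose out of reach is approached as far as the arm can. A call with a gripper value outside its range is refused whole. The fingers move at their own pace and stop on an object; FORCE is the grip in N (left out, the last holds). Time passes only in rows, so rows that repeat a pose let the fingers close. It gives the time, the measured TCP pose, the force, the opening and the grip force at its end, in the units of the state.
- env.observe(): the state, without advancing time (a new reading comes with each control period).
- env.get_image(name): name is "side" or "top" or "wrist"; returns a dict with "image" (420x560x3 uint8, blue, green, red), "fx", "fy", "cx", "cy" (pixels), "k1" (the pictures are not rectified: a ray, as slopes to the right and down, at radius r is drawn at 1 + k1 r^2 times it, then the intrinsics apply), "pose" (4x4, takes a point from camera to world coordinates). Camera axes: x right, y up, looking along -z (the intrinsics and any distortion apply to the point x, -y, -z); pixel columns grow to the right and rows downward; lengths in m; the calibration is good to about 2 mm. A picture is of the moment at which its call begins. There is no depth.
- env.close_job(): hands the job in; it is judged then, once.
Trained networks look in the newest picture that a camera, given by its name, has taken for a name from the list of things; names that differ only in an ending like _2 or _b are one class to them, and where a whole thing is asked for, a point or a joint stands for the part that bears it (a point fixed in the world has none). Each returns a list of dicts, best first, with "conf" (0 to 1); they miss things now and then, are a little off and sometimes report something else, mostly with a low value. They report only what shows in the picture. A call takes as long as a camera call. They do not tell look-alikes from the thing itself.
- env.find_in(camera, thing): "bbox" ([centre column, centre row, width, height] in pixels, round what is visible of it).
- env.trace(camera, thing): "mask" (420x560 bool, what is visible of it) and "bbox" ([centre column, centre row, width, height] in pixels, round what is visible of it).
- env.tip_of(camera, thing): "centre" ([column, row] in pixels: a listed point, or the origin of a listed thing).
The state is a dict: "time_s": time; "q": joint angles; "qvel": joint speeds; "joint_efforts": joint torques, N m; "position": TCP position; "tool_rot": TCP orientation; "ft_force": force on the tool from outside, world axes, zero at the start; "wrist_torque": the same for the moment, N m; "grip_width": finger opening in m; "gripper_force": force on a finger pad.
Only numpy, scipy, OpenCV 4.12 (cv2) and the standard library are available. Lean on these libraries where they do the work, as an engineer would, in place of code of your own. Each camera call takes 0.05 s, during which the arm holds its last target. There are 200 camera calls.

## Working session

There is one attempt and no reset: what is moved stays moved. The work goes in short steps, Python scripts to look and compute and a shell command to move; the robot and the scene stay as the last step left them, time stands still between calls to the robot, and variables do not carry over. Pictures are saved under pics/ and viewed, at most 14 in all, crops included, and the job is handed in when it is done.

```bash
mkdir -p pics
cat > h.py <<'E'
import numpy as np, cv2
from rig import env
def cam(n):
    return env.get_image(n)
def ray(c,uv):
    K=np.array([[c['fx'],0,c['cx']],[0,c['fy'],c['cy']],[0,0,1]])
    d=np.array([(uv[0]-c['cx'])/c['fx'],(uv[1]-c['cy'])/c['fy']])
    u=d.copy()
    for _ in range(20): u=d/(1+c['k1']*(u@u))
    P=np.array(c['pose']); v=P[:3,:3]@np.array([u[0],-u[1],-1]); return P[:3,3],v
def atz(c,uv,z):
    o,v=ray(c,uv); return o+v*(z-o[2])/v[2]
def proj(c,p):
    P=np.array(c['pose']); q=P[:3,:3].T@(np.array(p)-P[:3,3]); u=np.array([q[0],-q[1]])/-q[2]
    u=u*(1+c['k1']*(u@u)); return np.array([u[0]*c['fx']+c['cx'],u[1]*c['fy']+c['cy']])
def tri(c1,a,c2,b):
    o1,v1=ray(c1,a);o2,v2=ray(c2,b)
    s=np.linalg.lstsq(np.array([v1,-v2]).T,o2-o1,rcond=None)[0]
    p,q=o1+s[0]*v1,o2+s[1]*v2; return (p+q)/2,np.linalg.norm(p-q)
E
python3 - <<'E'
from h import *
for n in ['top','side']:
    c=cam(n); cv2.imwrite(f'pics/{n}0.png',cv2.resize(c['image'],(800,600)))
    print(n,np.round(c['pose'],3).tolist(),c['fx'],c['k1'])
    for t in ['rail_copper','rail_copper_mouth','rail_green','rail_green_mouth','copper1','green1','spoon1','spoon1_bowl','spoon_cup','sugar_pot','tumbler','tea_tin','milk_jug','biscuit_tin']:
        for d in env.tip_of(n,t)[:7]:
            if d['conf']>.2: print(t,np.round(d['centre'],1),round(d['conf'],2),np.round(atz(c,d['centre'],0.0),3))
E
```

```text
top [[0.003, 0.982, -0.189, 0.31], [-1.0, -0.001, -0.018, -0.001], [-0.017, 0.189, 0.982, 1.153], [0.0, 0.0, 0.0, 1.0]] 473.42945424944503 -0.07464239760130909
rail_copper [254. 185.] 0.86 [0.58  0.074 0.   ]
rail_copper_mouth [256.1 211.2] 0.86 [0.513 0.068 0.   ]
rail_green [320.3 182.8] 0.8 [ 0.585 -0.092  0.   ]
rail_green_mouth [124.2 144.5] 0.65 [0.688 0.411 0.   ]
rail_green_mouth [323.9 206.2] 0.56 [ 0.526 -0.1    0.   ]
rail_green_mouth [221.2 106.6] 0.36 [0.789 0.162 0.   ]
copper1 [199.3 163.3] 0.67 [0.637 0.214 0.   ]
copper1 [156.  236.9] 0.64 [0.449 0.316 0.   ]
green1 [252.  183.3] 0.77 [0.584 0.079 0.   ]
green1 [157.1 163.4] 0.76 [0.637 0.322 0.   ]
green1 [195.  232.8] 0.57 [0.459 0.219 0.   ]
green1 [252.9 183.6] 0.57 [0.584 0.077 0.   ]
green1 [362.3 215.4] 0.42 [ 0.503 -0.194  0.   ]
green1 [430.9 231. ] 0.28 [ 0.464 -0.362  0.   ]
spoon1 [363.  216.1] 0.92 [ 0.501 -0.196  0.   ]
spoon1 [398.1 323.5] 0.73 [ 0.242 -0.272  0.   ]
spoon1 [397.2 227.6] 0.69 [ 0.472 -0.279  0.   ]
spoon1 [430.6 232.3] 0.63 [ 0.46  -0.361  0.   ]
spoon1 [220.2 104.1] 0.38 [0.796 0.165 
[... 1419 characters left out ...]
382.4 199.9] 0.51 [ 0.234 -0.27   0.   ]
spoon1 [316.3 180.8] 0.43 [ 0.482 -0.365  0.   ]
spoon1_bowl [343.6 181.3] 0.54 [ 0.385 -0.384  0.   ]
spoon1_bowl [384.9 190.1] 0.5 [ 0.233 -0.347  0.   ]
spoon_cup [268.  184.5] 0.86 [ 0.643 -0.295  0.   ]
sugar_pot [239.1 279. ] 0.78 [0.558 0.28  0.   ]
sugar_pot [334.5 192.5] 0.68 [ 0.402 -0.287 -0.   ]
sugar_pot [341.8 181.4] 0.64 [ 0.391 -0.382  0.   ]
sugar_pot [321.5 204.9] 0.62 [ 0.428 -0.186  0.   ]
tumbler [179.5 244. ] 0.57 [0.786 0.156 0.   ]
tea_tin [276.3 172.7] 0.71 [ 0.642 -0.4    0.   ]
milk_jug [196.4 222.3] 0.82 [0.787 0.023 0.   ]
milk_jug [238.1 282.9] 0.62 [0.555 0.297 0.   ]
biscuit_tin [278.6 171.5] 0.51 [ 0.636 -0.413  0.   ]
```

View pics/top0.png

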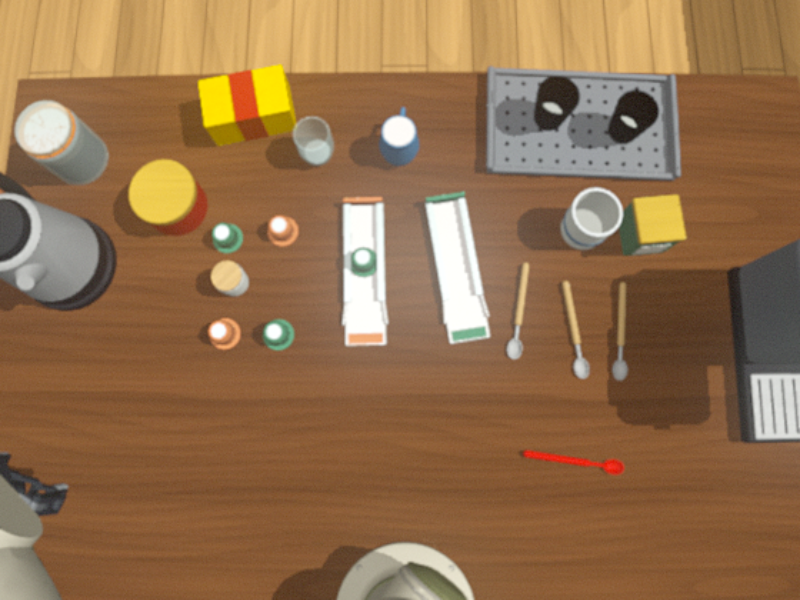

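View pics/side0.png

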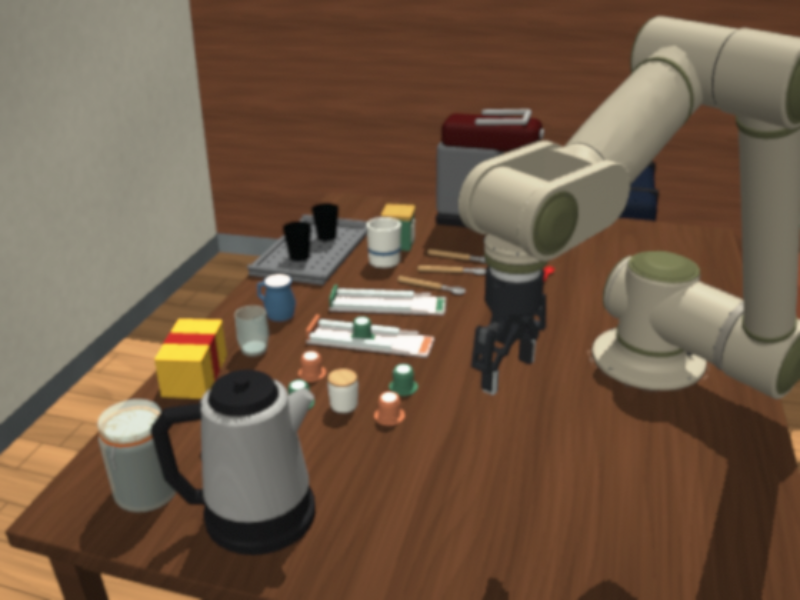

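Pictures (in 800x600 view): copper capsules at (283,230) and (224,333). Green capsules at (227,237) and (278,334). One more green capsule sits in the copper rail at (363,261). The copper rail runs (364,200)–(365,338) and the green rail (446,197)–(468,333). Spoons at (520,310), (576,330) and (621,330). The cup is at (592,217), with the tea tin beside it at (655,225).

Possible mix-ups: the red spoon at (575,465) is a decoy for a spoon, the black cups at (555,100) and (633,115) and the tumbler at (315,140) for the white cup, and the sugar pot at (230,278) for a capsule. I rule these out by colour.

Run:
```python
from h import *
c=cam('top'); im=c['image']; hsv=cv2.cvtColor(im,cv2.COLOR_BGR2HSV)
cv2.imwrite('pics/crop1.png',cv2.resize(im[120:280,130:450],(800,400),interpolation=cv2.INTER_CUBIC))
H,S,V=cv2.split(hsv)
masks={'copper':((H<13)&(S>115)&(V>140)),'green':((H>65)&(H<95)&(S>60)&(V>40))}
for n,m in masks.items():
    k,l,st,ce=cv2.connectedComponentsWithStats(m.astype(np.uint8))
    for i in range(1,k):
        if st[i,4]>25: print(n,st[i].tolist(),np.round(ce[i],1),'z5',np.round(atz(c,ce[i],.005),4),'z30',np.round(atz(c,ce[i],.03),4))
for d in env.trace('top','spoon1')[:6]:
    if d['conf']<.3: continue
    m=d['mask']; y,x=np.nonzero(m); P=np.array([atz(c,(a,b),.006)[:2] for a,b in zip(x,y)])
    mu=P.mean(0); w,v=np.linalg.eigh(np.cov((P-mu).T)); a=v[:,1]*np.sign(v[0,1]); t=(P-mu)@a
    print('spoon',round(d['conf'],2),'hi end',np.round(mu+a*t.max(),3),'lo end',np.round(mu+a*t.min(),3),'yaw',round(np.degrees(np.arctan2(a[1],a[0])),1),'len',round(np.ptp(t),3),im[y,x].mean(0).round())
for n in ['top','side']:
    if n=='side': c=cam(n)
    for t in ['copper1','green1','spoon_cup','sugar_pot','tea_tin']:
        for d in env.find_in(n,t)[:4]:
            if d['conf']>.4: print(n,t,np.round(d['bbox'],0),round(d['conf'],2),np.round(atz(c,d['bbox'][:2],.02 if t[0] in 'cg' else .04),3)[:2])
o=env.observe(); print(np.round(o['tool_rot'],3).tolist(),o['position'],o['grip_width'],o['time_s'])
```

```text
copper [160, 49, 21, 36, 529] [170.   66.7] z5 [0.9021 0.3016 0.005 ] z30 [0.8892 0.295  0.03  ]
copper [293, 97, 12, 13, 44] [298.1 103.7] z5 [ 0.7944 -0.0375  0.005 ] z30 [ 0.7838 -0.0367  0.03  ]
copper [323, 108, 10, 9, 42] [327.4 112.1] z5 [ 0.7709 -0.1125  0.005 ] z30 [ 0.7609 -0.1101  0.03  ]
copper [301, 110, 20, 6, 44] [310.2 112.6] z5 [ 0.7697 -0.0684  0.005 ] z30 [ 0.7597 -0.067   0.03  ]
copper [232, 122, 17, 10, 49] [238.5 127.7] z5 [0.7296 0.1156 0.005 ] z30 [0.7204 0.1131 0.03  ]
copper [126, 126, 20, 37, 316] [138.  146.9] z5 [0.6797 0.3731 0.005 ] z30 [0.6717 0.365  0.03  ]
copper [344, 128, 13, 6, 28] [350.6 129.9] z5 [ 0.7228 -0.1708  0.005 ] z30 [ 0.7138 -0.1671  0.03  ]
copper [238, 135, 30, 7, 93] [253.8 138.9] z5 [0.6991 0.076  0.005 ] z30 [0.6907 0.0743 0.03  ]
copper [349, 136, 35, 10, 110] [367.1 140. ] z5 [ 0.6959 -0.2119  0.005 ] z30 [ 0.6875 -0.2073  0.03  ]
copper [354, 144, 14, 10, 38] [361.2 148.2] z5 [ 0.674  -0.1962  0.005 ] z30 [ 0.6661 -0.1919  0.03  ]
copper [187, 150, 19, 23, 135] [195.5 163.3] z5 [0.6355 0.2227 0.005 ] z30 [0.6284 0.2178 0.03  ]
[... 2567 characters left out ...]
3.  42.] 0.9 [ 0.659 -0.322]
top sugar_pot [161. 196.  20.  27.] 0.92 [0.544 0.298]
top tea_tin [457. 157.  45.  41.] 0.58 [ 0.641 -0.426]
side copper1 [273. 286.  22.  24.] 0.67 [0.455 0.315]
side copper1 [217. 260.  17.  20.] 0.6 [0.636 0.236]
side green1 [282. 264.  15.  20.] 0.54 [0.457 0.214]
side green1 [255. 229.  16.  21.] 0.53 [0.584 0.052]
side spoon_cup [269. 170.  24.  31.] 0.56 [ 0.651 -0.335]
side sugar_pot [241. 272.  22.  36.] 0.69 [0.543 0.3  ]
side sugar_pot [259. 233.  91.  26.] 0.69 [0.554 0.105]
side tea_tin [281. 160.  20.  29.] 0.74 [ 0.631 -0.429]
[[-0.908, 0.419, 0.0], [0.419, 0.908, 0.0], [-0.0, 0.0, -1.0]] [0.23068639 0.49927819 0.2483396 ] 0.08513157692967697 2.15
```

View pics/crop1.png

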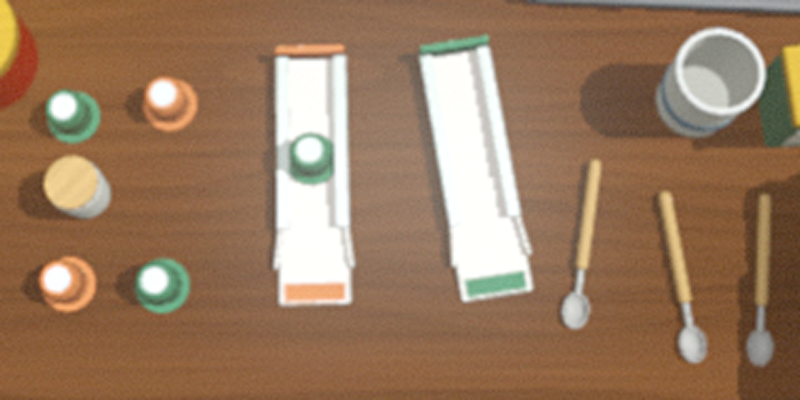

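```bash
python3 -m pendant '[[1,-0.06,-0.04,-0.01,0,0,-0.15],[1,-0.12,-0.08,-0.02,0,0,-0.3],[1,-0.18,-0.12,-0.03,0,0,-0.433],[1,-0.23,-0.15,-0.04,0,0,-0.433],[1,-0.25,-0.16,-0.04,0,0,-0.433]]' 40
python3 -m pendant '[[1,-0.08,-0.15,0.0,0,0,0],[1,-0.08,-0.15,0.0,0,0,0],[1,-0.08,-0.15,0.0,0,0,0],[1,-0.08,-0.15,0.0,0,0,0],[1,-0.08,-0.15,0.0,0,0,0]]'
```

```text
time_s: 2.78
position: [0.3915, 0.2472, 0.2891]
tool_rot: [[-1.0, 0.001, 0.001], [0.001, 1.0, 0.0], [-0.001, 0.0, -1.0]]
ft_force: [0.2, 1.0, 0.4]
grip_width: 0.0856
gripper_force: 0.0
time_s: 3.4
position: [0.4703, 0.0995, 0.2883]
tool_rot: [[-1.0, -0.0, -0.0], [-0.0, 1.0, 0.0], [0.0, 0.0, -1.0]]
ft_force: [0.2, 0.5, -0.4]
grip_width: 0.0854
gripper_force: 0.0
```

Run:
```python
from h import *
c=cam('wrist'); cv2.imwrite('pics/w1.png',c['image']); print(np.round(c['pose'],3).tolist(),c['fx'],c['k1'])
for p in [(.47,.1,0),(.578,.072,.005),(.458,-.108,.005),(.45,.067,.005)]: print(p,proj(c,p).round())
for t in ['rail_copper','rail_copper_mouth','rail_green_mouth','green1','rail_green']:
    for d in env.tip_of('wrist',t)[:2]: print(t,np.round(d['centre'],0),round(d['conf'],2),atz(c,d['centre'],.005).round(3))
```

```text
[[0.001, -0.958, -0.286, 0.397], [1.0, 0.002, -0.002, 0.099], [0.002, -0.286, 0.958, 0.414], [0.0, 0.0, 0.0, 1.0]] 369.1477688901263 -0.07897870595338609
(0.47, 0.1, 0) [275. 166.]
(0.578, 0.072, 0.005) [252. 256.]
(0.458, -0.108, 0.005) [ 91. 157.]
(0.45, 0.067, 0.005) [245. 149.]
rail_copper [253. 251.] 0.57 [0.572 0.074 0.005]
rail_copper_mouth [123. 254.] 0.74 [ 0.576 -0.086  0.005]
rail_copper_mouth [248. 200.] 0.63 [0.509 0.069 0.005]
rail_green_mouth [104. 206.] 0.68 [ 0.515 -0.101  0.005]
rail_green_mouth [254. 259.] 0.65 [0.582 0.075 0.005]
green1 [253. 258.] 0.89 [0.581 0.074 0.005]
green1 [442. 288.] 0.88 [0.624 0.311 0.005]
rail_green [123. 255.] 0.87 [ 0.577 -0.086  0.005]
```

View pics/w1.png

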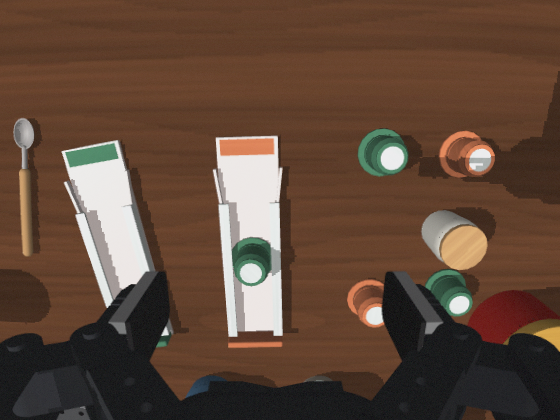

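w1 shows the copper rail from its strip at (247,147) to its end block at (255,344), with green1 in it at (250,262). The green rail strip is at (92,155) and its mouth near (104,206). The four loose capsules and the sugar pot are on the right.

Run:
```python
from h import *
c=cam('wrist'); H,S,V=cv2.split(cv2.cvtColor(c['image'],cv2.COLOR_BGR2HSV))
for n,m in {'copper':((H<13)&(S>115)&(V>150)),'green':((H>65)&(H<95)&(S>60)&(V>40))}.items():
    k,l,st,ce=cv2.connectedComponentsWithStats(m.astype(np.uint8))
    for i in range(1,k):
        if st[i,4]>90: print(n,st[i].tolist(),np.round(ce[i],1),'z5',np.round(atz(c,ce[i],.005),4)[:2],'z20',np.round(atz(c,ce[i],.02),4)[:2],'z30',np.round(atz(c,ce[i],.03),4)[:2])
for a in [(217,137),(277,136),(62,151),(119,141)]: print(a,atz(c,a,.005).round(4))
for a in [(219,205),(282,203),(80,216),(132,205)]: print(a,atz(c,a,.017).round(4))
```

```text
copper [439, 131, 55, 46, 869] [463.1 151.6] z5 [0.4518 0.3133] z20 [0.4498 0.3054] z30 [0.4484 0.3002]
copper [220, 139, 54, 16, 806] [246.  146.5] z5 [0.4475 0.0682] z20 [0.4456 0.0694] z30 [0.4444 0.0701]
copper [347, 280, 37, 48, 612] [362.8 300.9] z5 [0.641  0.2112] z20 [0.632  0.2071] z30 [0.6261 0.2044]
copper [227, 342, 55, 6, 277] [253.6 344.1] z5 [0.7052 0.0721] z20 [0.6939 0.0731] z30 [0.6864 0.0737]
green [358, 129, 50, 47, 1385] [379.  150.8] z5 [0.4518 0.2161] z20 [0.4498 0.2119] z30 [0.4484 0.209 ]
green [65, 143, 53, 24, 749] [ 91.4 154.5] z5 [ 0.4551 -0.1075] z20 [ 0.453  -0.0999] z30 [ 0.4516 -0.0949]
green [232, 238, 39, 48, 1152] [251.2 256.6] z5 [0.5795 0.0716] z20 [0.5728 0.0726] z30 [0.5683 0.0733]
green [424, 269, 48, 47, 1148] [447.4 287.9] z5 [0.6241 0.3188] z20 [0.6157 0.3108] z30 [0.6102 0.3054]
green [156, 333, 15, 13, 97] [163.1 340.3] z5 [ 0.7006 -0.0476] z20 [ 0.6895 -0.0422] z30 [ 0.6821 -0.0386]
(217, 137) [0.437  0.0365 0.005 ]
(277, 136) [0.436  0.1024 0.005 ]
(62, 151) [ 0.4507 -0.1419  0.005 ]
(119, 141) [ 0.4404 -0.0736  0.005 ]
(219, 205) [0.5113 0.0374 0.017 ]
(282, 203) [0.509 0.108 0.017]
(80, 216) [ 0.5243 -0.1251  0.017 ]
(132, 205) [ 0.5112 -0.0617  0.017 ]
```

```bash
python3 -m pendant '[[1,-0.05,-0.013,0.06,0,0,0],[1,-0.103,-0.027,0.12,0,0,0],[1,-0.103,-0.027,0.18,0,0,0],[1,-0.103,-0.027,0.225,0,0,0],[1,-0.103,-0.027,0.249,0,0,0]]'
python3 -m pendant '[[0,0,0,0,0,0,0],[0,0,0,0,0,0,0],[0,0,0,0,0,0,0],[0,0,0,0,0,0,0],[0,0,0,0,0,0,0]]' 40
python3 -m pendant '[[0,0.02,0,0,0,0,0],[0,0.045,-0.001,0,0,0,0],[0,0.07,-0.001,0,0,0,0],[0,0.095,-0.002,0,0,0,0],[0,0.105,-0.002,0,0,0,0]]'
```

```text
time_s: 4.38
position: [0.5726, 0.0724, 0.036]
tool_rot: [[-1.0, -0.0, -0.004], [-0.0, 1.0, 0.0], [0.004, 0.0, -1.0]]
ft_force: [0.4, 0.9, -1.1]
grip_width: 0.0852
gripper_force: 0.0
time_s: 5.0
position: [0.5746, 0.0723, 0.0415]
tool_rot: [[-1.0, -0.0, 0.004], [-0.0, 1.0, -0.0], [-0.004, -0.0, -1.0]]
ft_force: [-1.5, -0.3, 7.1]
grip_width: 0.0386
gripper_force: 40.5
time_s: 5.62
position: [0.4698, 0.07, 0.0415]
tool_rot: [[-1.0, -0.0, 0.007], [-0.0, 1.0, -0.001], [-0.007, -0.001, -1.0]]
ft_force: [3.3, -0.5, 6.7]
grip_width: 0.0388
gripper_force: 40.8
```

```bash
python3 -m pendant '[[0,0,0,-0.04,0,0,0],[0,0,0,-0.08,0,0,0],[0,0,-0.06,-0.08,0,0,-0.08],[0,-0.005,-0.12,-0.08,0,0,-0.157],[0,-0.01,-0.173,-0.08,0,0,-0.157]]'
python3 -m pendant '[[0,0,0,0.02,0,0,0],[0,0,0,0.05,0,0,0],[0,0,0,0.055,0,0,0]]'
cat > look.py <<'E'
from h import *; import sys
c=cam('wrist'); cv2.imwrite('pics/%s.png'%sys.argv[1],c['image'])
ox,oy,yaw=[float(v) for v in sys.argv[2:5]]; a=np.radians(yaw); R=np.array([[np.cos(a),-np.sin(a)],[np.sin(a),np.cos(a)]])
for p in [(-135,-34,5),(-135,34,5),(-62,-23,17),(-62,23,17),(-62,-30,5),(-62,30,5),(-125,0,5),(112,0,30)]:
    print(p,proj(c,np.r_[np.array([ox,oy])+R@(np.array(p[:2])/1e3),p[2]/1e3]).round(1))
o=env.observe(); r=R.T@(o['position'][:2]-np.array([ox,oy])); print('tcp in rail mm',(r*1e3).round(1),'z',o['position'][2].round(4),'t',o['time_s'])
E
python3 look.py w2 .579 -.0875 9
```

```text
time_s: 6.25
position: [0.4788, -0.1048, 0.1207]
tool_rot: [[-0.988, -0.157, 0.002], [-0.157, 0.988, -0.001], [-0.002, -0.002, -1.0]]
ft_force: [0.5, 0.4, -0.1]
grip_width: 0.0385
gripper_force: 40.4
time_s: 6.62
position: [0.4781, -0.1027, 0.0639]
tool_rot: [[-0.988, -0.156, -0.001], [-0.156, 0.988, 0.001], [0.001, 0.001, -1.0]]
ft_force: [0.1, 0.3, 0.4]
grip_width: 0.039
gripper_force: 40.4
(-135, -34, 5) [206.8 181.4]
(-135, 34, 5) [339.4 181.1]
(-62, -23, 17) [230.9 318.5]
(-62, 23, 17) [316.  318.3]
(-62, -30, 5) [221.  306.6]
(-62, 30, 5) [326.  306.3]
(-125, 0, 5) [273.2 200.1]
(112, 0, 30) [274.2 542.1]
tcp in rail mm [-101.7    0.7] z 0.0642 t 6.675
```

View pics/w2.png

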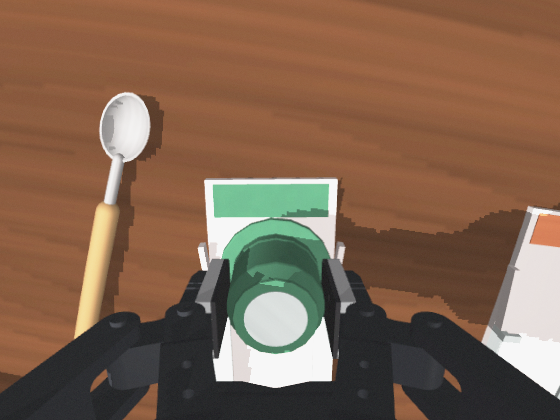

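w2 shows green1 held upright over the green tongue, with the strip centre at (271,200). The rail model fits to about 1 px, so I nudge −1 mm, lower and slide in.

```bash
python3 -m pendant '[[0,0,-0.001,0.012,0,0,0],[0,0,-0.001,0.021,0,0,0],[0,0,-0.001,0.022,0,0,0]]' 
python3 -m pendant '[[0,-0.015,0,0,0,0,0],[0,-0.03,0,0,0,0,0],[0,-0.045,0,0,0,0,0],[0,-0.06,0,0,0,0,0],[0,-0.075,0,0,0,0,0]]'
python3 -m pendant '[[0,-0.008,0,0,0,0,0],[0,-0.008,0,0,0,0,0]]'
```

```text
time_s: 7.05
position: [0.4786, -0.1037, 0.0419]
tool_rot: [[-0.988, -0.157, -0.001], [-0.157, 0.988, 0.0], [0.001, 0.0, -1.0]]
ft_force: [0.2, -0.3, 0.8]
grip_width: 0.0386
gripper_force: 40.4
time_s: 7.68
position: [0.5534, -0.0919, 0.0426]
tool_rot: [[-0.988, -0.157, 0.0], [-0.157, 0.988, -0.0], [-0.0, -0.0, -1.0]]
ft_force: [0.2, 0.2, -0.2]
grip_width: 0.0386
gripper_force: 40.4
time_s: 7.92
position: [0.5608, -0.0907, 0.0423]
tool_rot: [[-0.988, -0.157, 0.0], [-0.157, 0.988, -0.0], [-0.0, -0.0, -1.0]]
ft_force: [-0.2, -0.0, -0.5]
grip_width: 0.0386
gripper_force: 40.4
```

```bash
cat > caps.py <<'E'
from h import *; import sys
n=sys.argv[1]; c=cam(n)
if len(sys.argv)>2: cv2.imwrite('pics/%s.png'%sys.argv[2],c['image'])
im=c['image']; H,S,V=cv2.split(cv2.cvtColor(im,cv2.COLOR_BGR2HSV))
for k0,m in {'copper':((H<13)&(S>115)&(V>150)),'green':((H>65)&(H<95)&(S>60)&(V>40))}.items():
    k,l,st,ce=cv2.connectedComponentsWithStats(m.astype(np.uint8))
    for i in range(1,k):
        if st[i,4]>(90 if n=='wrist' else 35) and st[i,2]<150:
            # fill highlight: hull centroid
            h=cv2.convexHull(np.argwhere(l==i)[:,::-1].astype(np.int32)); M=cv2.moments(h); u=(M['m10']/M['m00'],M['m01']/M['m00'])
            print(k0,st[i].tolist(),'z15',atz(c,u,.015).round(4)[:2])
o=env.observe(); print('tcp',o['position'].round(4),o['grip_width'],'t',o['time_s'])
E
python3 -m pendant '[[0.7,0,0,0,0,0,0],[1,0,0,0,0,0,0],[1,0,0,-0.03,0,0,0],[1,0,0,-0.08,0,0,0.08],[1,0,0,-0.12,0,0,0.157]]' 
python3 -m pendant '[[1,0.02,0.06,0,0,0,0],[1,0.04,0.12,0,0,0,0],[1,0.06,0.18,0,0,0,0],[1,0.08,0.24,0,0,0,0],[1,0.1,0.295,0,0,0,0]]'
python3 -m pendant '[[1,0.01,0.008,0,0,0,0]]'
python3 caps.py wrist w3
```

```text
time_s: 8.55
position: [0.5605, -0.0909, 0.1642]
tool_rot: [[-1.0, 0.003, 0.001], [0.003, 1.0, -0.0], [-0.001, -0.0, -1.0]]
ft_force: [-0.1, 0.4, -1.5]
grip_width: 0.0859
gripper_force: 0.0
time_s: 9.18
position: [0.4596, 0.2058, 0.1625]
tool_rot: [[-1.0, 0.0, 0.0], [0.0, 1.0, 0.0], [-0.0, 0.0, -1.0]]
ft_force: [1.2, 0.7, 1.0]
grip_width: 0.0852
gripper_force: 0.0
time_s: 9.3
position: [0.449, 0.2147, 0.1624]
tool_rot: [[-1.0, -0.004, -0.0], [-0.004, 1.0, 0.0], [0.0, 0.0, -1.0]]
ft_force: [0.4, -0.4, -0.5]
grip_width: 0.0855
gripper_force: 0.0
copper [218, 80, 38, 9, 97] z15 [0.3651 0.1875]
copper [429, 90, 126, 13, 800] z15 [0.3702 0.3773]
copper [0, 110, 31, 7, 102] z15 [0.3828 0.0193]
copper [363, 170, 72, 70, 1401] z15 [0.454  0.3112]
copper [462, 308, 88, 8, 347] z15 [0.5512 0.4215]
copper [456, 320, 104, 11, 463] z15 [0.5662 0.4224]
copper [257, 342, 98, 7, 428] z15 [0.5823 0.2442]
copper [227, 362, 55, 18, 135] z15 [0.6073 0.1949]
copper [256, 364, 48, 22, 368] z15 [0.6162 0.2202]
green [247, 168, 67, 69, 2593] z15 [0.4513 0.2187]
green [352, 360, 42, 41, 884] z15 [0.6198 0.3024]
tcp [0.4485 0.214  0.1624] 0.08534769015644472 t 9.35
```

```bash
python3 -m pendant '[[1,-0.002,0.002,0.05,0,0,0],[1,-0.003,0.003,0.1,0,0,0],[1,-0.003,0.003,0.125,0,0,0],[1,-0.003,0.003,0.128,0,0,0],[0.3,-0.003,0.003,0.128,0,0,0]]'
python3 -m pendant '[[0,0,0,0,0,0,0],[0,0,0,0,0,0,0],[0,0,0,0,0,0,0],[0,0,0,-0.04,0,0,0],[0,0,0,-0.1,0,0,0]]' 40
python3 -m pendant '[[0,-0.006,-0.06,0,0,0,-0.03],[0,-0.012,-0.12,0,0,0,-0.06],[0,-0.018,-0.18,0,0,0,-0.09],[0,-0.024,-0.24,0,0,0,-0.12],[0,-0.027,-0.295,0,0,0,-0.157]]'
python3 look.py w4 .579 -.0875 9
```

```text
time_s: 9.98
position: [0.4544, 0.2146, 0.0351]
tool_rot: [[-1.0, 0.001, 0.001], [0.001, 1.0, 0.0], [-0.001, 0.0, -1.0]]
ft_force: [-1.1, 0.0, -0.0]
grip_width: 0.0697
gripper_force: 0.0
time_s: 10.6
position: [0.453, 0.215, 0.1351]
tool_rot: [[-1.0, -0.0, -0.003], [-0.0, 1.0, -0.001], [0.003, -0.001, -1.0]]
ft_force: [-0.4, 0.4, 0.3]
grip_width: 0.0387
gripper_force: 42.3
time_s: 11.22
position: [0.4808, -0.082, 0.1351]
tool_rot: [[-0.988, -0.157, 0.001], [-0.157, 0.988, -0.001], [-0.001, -0.001, -1.0]]
ft_force: [0.7, -0.3, -0.8]
grip_width: 0.0386
gripper_force: 42.4
(-135, -34, 5) [195.9 150.7]
(-135, 34, 5) [293.9 150.4]
(-62, -23, 17) [214.  254.7]
(-62, 23, 17) [278.  254.8]
(-62, -30, 5) [207.2 248.2]
(-62, 30, 5) [287.2 248.2]
(-125, 0, 5) [245.1 164.8]
(112, 0, 30) [250.5 448.3]
tcp in rail mm [-96.1  15.2] z 0.1351 t 11.275
```

```bash
python3 -m pendant '[[0,0.004,-0.016,0.03,0,0,0],[0,0.004,-0.016,0.06,0,0,0],[0,0.004,-0.016,0.085,0,0,0],[0,0.004,-0.016,0.094,0,0,0],[0,0.004,-0.016,0.094,0,0,0]]' 
python3 -m pendant '[[0,-0.015,0,0,0,0,0],[0,-0.03,0,0,0,0,0],[0,-0.045,0,0,0,0,0],[0,-0.06,0,0,0,0,0],[0,-0.075,0,0,0,0,0]]'
python3 -m pendant '[[0,-0.004,0,0,0,0,0],[0,-0.004,0,0,0,0,0]]'
python3 look.py w5 .579 -.0875 9 | tail -1
```

```text
time_s: 11.9
position: [0.4795, -0.0964, 0.0407]
tool_rot: [[-0.988, -0.157, 0.001], [-0.157, 0.988, -0.0], [-0.0, -0.001, -1.0]]
ft_force: [-0.8, -0.4, -0.2]
grip_width: 0.0389
gripper_force: 43.8
time_s: 12.52
position: [0.5534, -0.088, 0.0421]
tool_rot: [[-0.987, -0.158, -0.0], [-0.158, 0.987, -0.007], [0.001, -0.007, -1.0]]
ft_force: [-9.9, -21.4, 6.3]
grip_width: 0.0388
gripper_force: 47.1
time_s: 12.78
position: [0.5593, -0.0871, 0.0421]
tool_rot: [[-0.988, -0.157, 0.006], [-0.157, 0.988, -0.007], [-0.004, -0.008, -1.0]]
ft_force: [1.2, -15.5, -1.4]
grip_width: 0.0384
gripper_force: 46.3
tcp in rail mm [-19.4   3.4] z 0.0421 t 12.825
```

View pics/w5.png

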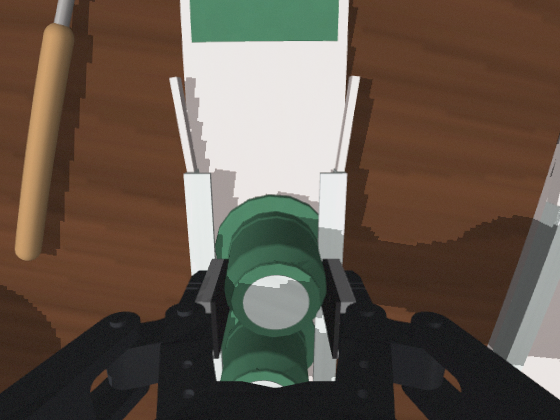

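w5 shows green #2 in the channel under the lips, body at (275,295), pushing green1 ahead of it; the arm sits about 4 mm off in y. Releasing and going for the third green.

```bash
python3 -m pendant '[[0.7,0,0,0,0,0,0],[1,0,0,0,0,0,0],[1,0,0,-0.04,0,0,0],[1,0,0,-0.09,0,0,0.08],[1,0,0,-0.14,0,0,0.157]]' 
python3 -m pendant '[[1,-0.01,0.06,0,0,0,0],[1,-0.02,0.12,0,0,0,0],[1,-0.03,0.18,0,0,0,0],[1,-0.04,0.24,0,0,0,0],[1,-0.05,0.3,0,0,0,0]]'
python3 -m pendant '[[0.75,-0.01,0.05,0,0,0,0],[0.75,-0.01,0.095,0,0,0,0],[0.75,-0.01,0.095,0,0,0,0]]'
python3 caps.py wrist w6
python3 - <<'E'
from h import *
c=cam('top')
for t in ['biscuit_tin','sugar_pot']:
    for d in env.trace('top',t)[:1]:
        y,x=np.nonzero(d['mask']); print(t,d['conf'],[atz(c,(x[np.argmax(y)],y.max()),0).round(3)[:2],atz(c,(x.max(),y[np.argmax(x)]),0).round(3)[:2]],np.round(d['bbox']))
E
```

```text
time_s: 13.45
position: [0.5569, -0.0833, 0.1821]
tool_rot: [[-1.0, 0.002, -0.0], [0.002, 1.0, 0.001], [0.0, 0.001, -1.0]]
ft_force: [0.5, 0.4, 0.7]
grip_width: 0.0857
gripper_force: 0.0
time_s: 14.08
position: [0.6069, 0.2186, 0.1807]
tool_rot: [[-1.0, -0.001, -0.0], [-0.001, 1.0, 0.0], [0.0, 0.0, -1.0]]
ft_force: [1.5, -0.5, 0.1]
grip_width: 0.0854
gripper_force: 0.0
time_s: 14.45
position: [0.616, 0.3146, 0.1799]
tool_rot: [[-1.0, -0.005, -0.001], [-0.005, 1.0, 0.001], [0.001, 0.001, -1.0]]
ft_force: [-0.1, -0.3, 0.5]
grip_width: 0.0639
gripper_force: 0.0
copper [243, 0, 60, 18, 252] z15 [0.4772 0.3123]
copper [126, 184, 67, 66, 1278] z15 [0.6365 0.2178]
copper [320, 235, 30, 71, 937] z15 [0.681  0.3648]
copper [0, 272, 36, 9, 158] z15 [0.6939 0.0805]
green [245, 170, 63, 65, 2285] z15 [0.6227 0.3156]
tcp [0.6164 0.3126 0.1801] 0.0642433765860262 t 14.5
biscuit_tin 0.35 [array([ 0.611, -0.3  ]), array([ 0.677, -0.388])] [414. 152.  43.  46.]
sugar_pot 0.62 [array([0.527, 0.309]), array([0.557, 0.278])] [160. 195.  25.  24.]
```

View pics/w6.png

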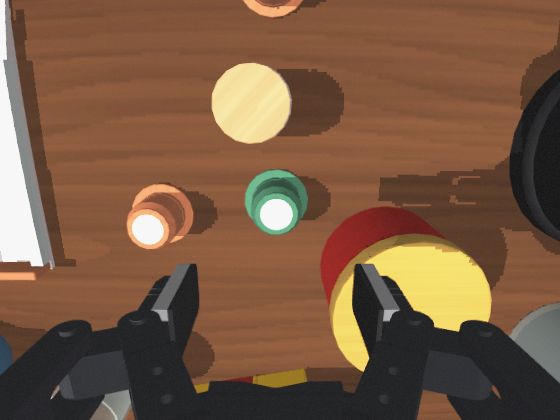

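w6 shows the target green capsule at (276,202), the biscuit tin close on its right with its edge at (321,265), and the sugar pot above at (251,103). I turn the jaws about 20° to clear the tin.

```bash
python3 -m pendant '[[0.75,-0.003,0.001,0.04,0,0,-0.175],[0.75,-0.006,0.002,0.08,0,0,-0.35],[0.75,-0.006,0.002,0.12,0,0,-0.35],[0.75,-0.006,0.002,0.143,0,0,-0.35],[0.75,-0.006,0.002,0.146,0,0,-0.35]]'
python3 -m pendant '[[0,0,0,0,0,0,0],[0,0,0,0,0,0,0],[0,0,0,0,0,0,0],[0,0,0,-0.02,0,0,0],[0,0,0,-0.06,0,0,0]]' 40
python3 -m pendant '[[0,0,0,-0.04,0,0,0.175],[0,0,0,-0.08,0,0,0.35],[0,0,0,-0.08,0,0,0.35]]'
```

```text
time_s: 15.28
position: [0.6228, 0.3117, 0.033]
tool_rot: [[-0.94, -0.342, -0.003], [-0.342, 0.94, -0.001], [0.003, 0.0, -1.0]]
ft_force: [0.4, 0.0, 0.7]
grip_width: 0.0637
gripper_force: 0.0
time_s: 15.9
position: [0.6224, 0.3129, 0.0937]
tool_rot: [[-0.939, -0.343, -0.003], [-0.343, 0.939, -0.001], [0.004, 0.0, -1.0]]
ft_force: [0.8, 0.4, 0.4]
grip_width: 0.0389
gripper_force: 40.4
time_s: 16.27
position: [0.6242, 0.3136, 0.1785]
tool_rot: [[-1.0, 0.001, 0.007], [0.001, 1.0, 0.002], [-0.007, 0.002, -1.0]]
ft_force: [0.1, -0.8, -0.2]
grip_width: 0.0386
gripper_force: 40.5
```

```bash
python3 -m pendant '[[0,0.02,-0.058,0,0,0,0],[0,0.04,-0.116,0,0,0,0],[0,0.06,-0.174,0,0,0,0],[0,0.08,-0.232,0,0,0,0],[0,0.1,-0.29,0,0,0,0]]'
python3 -m pendant '[[0,0.02,-0.058,0.02,0,0,-0.08],[0,0.044,-0.115,0.04,0,0,-0.157],[0,0.044,-0.126,0.06,0,0,-0.157],[0,0.044,-0.126,0.08,0,0,-0.157],[0,0.044,-0.126,0.08,0,0,-0.157]]'
python3 -m pendant '[[0,0,0,0,0,0,0],[0,0,0,0,0,0,0]]'
python3 look.py w7 .579 -.0875 9
```

```text
time_s: 16.9
position: [0.522, 0.0216, 0.1737]
tool_rot: [[-1.0, -0.002, -0.001], [-0.002, 1.0, 0.0], [0.001, 0.0, -1.0]]
ft_force: [0.1, -0.7, 0.7]
grip_width: 0.0385
gripper_force: 40.5
time_s: 17.52
position: [0.4783, -0.1026, 0.093]
tool_rot: [[-0.988, -0.157, -0.003], [-0.157, 0.988, 0.002], [0.003, 0.002, -1.0]]
ft_force: [-0.1, 0.5, -0.0]
grip_width: 0.0389
gripper_force: 40.5
time_s: 17.77
position: [0.4796, -0.1027, 0.095]
tool_rot: [[-0.988, -0.157, 0.001], [-0.157, 0.988, -0.001], [-0.001, -0.001, -1.0]]
ft_force: [-0.1, 1.1, -0.2]
grip_width: 0.0389
gripper_force: 40.5
(-135, -34, 5) [216.6 167.2]
(-135, 34, 5) [331.5 167.2]
(-62, -23, 17) [236.9 287.6]
(-62, 23, 17) [311.3 287.5]
(-62, -30, 5) [228.  278.5]
(-62, 30, 5) [320.3 278.4]
(-125, 0, 5) [274.  183.6]
(112, 0, 30) [274.4 497.5]
tcp in rail mm [-100.6    0.5] z 0.095 t 17.825
```

```bash
python3 -m pendant '[[0,0,-0.001,0.03,0,0,0],[0,0,-0.001,0.05,0,0,0],[0,0,-0.001,0.054,0,0,0],[0,0,-0.001,0.054,0,0,0]]' 
python3 -m pendant '[[0,-0.015,0,0,0,0,0],[0,-0.03,0,0,0,0,0],[0,-0.045,0,0,0,0,0],[0,-0.06,0,0,0,0,0],[0,-0.074,0,0,0,0,0]]'
python3 -m pendant '[[0,0,0,0,0,0,0],[0,0,0,0,0,0,0]]'
python3 look.py w8 .579 -.0875 9 | tail -1
```

```text
time_s: 18.32
position: [0.4796, -0.1038, 0.0411]
tool_rot: [[-0.988, -0.157, 0.001], [-0.157, 0.988, -0.0], [-0.001, -0.001, -1.0]]
ft_force: [0.4, -0.2, 0.6]
grip_width: 0.0388
gripper_force: 40.5
time_s: 18.95
position: [0.5532, -0.0922, 0.0411]
tool_rot: [[-0.988, -0.157, 0.001], [-0.157, 0.988, -0.0], [-0.001, -0.001, -1.0]]
ft_force: [-0.9, 0.5, 2.1]
grip_width: 0.0386
gripper_force: 40.6
time_s: 19.2
position: [0.553, -0.0924, 0.0411]
tool_rot: [[-0.988, -0.157, 0.002], [-0.157, 0.988, -0.001], [-0.002, -0.001, -1.0]]
ft_force: [1.7, 1.0, 5.2]
grip_width: 0.0389
gripper_force: 40.9
tcp in rail mm [-26.5  -0.8] z 0.0411 t 19.25
```

```bash
python3 -m pendant '[[0.7,0,0,0,0,0,0],[1,0,0,0,0,0,0],[1,0,0,-0.04,0,0,0],[1,0,0,-0.09,0,0,0.08],[1,0,0,-0.14,0,0,0.157]]' 
python3 -m pendant '[[1,-0.016,0.06,0,0,0,0],[1,-0.032,0.12,0,0,0,0],[1,-0.048,0.18,0,0,0,0],[1,-0.064,0.24,0,0,0,0],[1,-0.08,0.3,0,0,0,0]]'
python3 -m pendant '[[0.8,0,0.007,0,0,0,0],[0.8,0,0.007,0,0,0,0]]'
python3 caps.py wrist w9
```

```text
time_s: 19.88
position: [0.552, -0.0923, 0.1815]
tool_rot: [[-1.0, 0.002, -0.001], [0.002, 1.0, 0.0], [0.001, 0.0, -1.0]]
ft_force: [0.7, -0.2, 0.8]
grip_width: 0.0855
gripper_force: 0.0
time_s: 20.5
position: [0.6325, 0.2096, 0.18]
tool_rot: [[-1.0, -0.0, -0.001], [-0.0, 1.0, -0.0], [0.001, -0.0, -1.0]]
ft_force: [1.2, -0.9, -0.9]
grip_width: 0.0853
gripper_force: 0.0
time_s: 20.75
position: [0.6321, 0.2146, 0.1797]
tool_rot: [[-1.0, -0.001, -0.001], [-0.001, 1.0, -0.001], [0.001, -0.001, -1.0]]
ft_force: [0.3, -0.5, -0.5]
grip_width: 0.0682
gripper_force: 0.0
copper [247, 166, 54, 65, 1394] z15 [0.6355 0.2148]
copper [69, 258, 77, 9, 596] z15 [0.6937 0.0675]
tcp [0.6322 0.2137 0.18  ] 0.06886171772141085 t 20.8
```

```bash
python3 -m pendant '[[0.8,-0.003,0,0.05,0,0,0],[0.8,-0.003,0,0.1,0,0,0],[0.8,-0.003,0,0.142,0,0,0],[0.8,-0.003,0,0.146,0,0,0],[0.3,-0.003,0,0.146,0,0,0]]'
python3 -m pendant '[[0,0,0,0,0,0,0],[0,0,0,0,0,0,0],[0,0,0,0,0,0,0],[0,0,0,-0.04,0,0,0],[0,0,0,-0.09,0,0,0]]' 40
python3 -m pendant '[[0,0.04,-0.036,0,0,0,0],[0,0.08,-0.072,0,0,0,0],[0,0.12,-0.108,0,0,0,0],[0,0.164,-0.144,0,0,0,-0.021],[0,0.164,-0.144,0.03,0,0,-0.021]]'
python3 -m pendant '[[0,0,0,0,0,0,0],[0,0,0,0,0,0,0]]'
python3 look.py w10 .5715 .0723 1.2
```

```text
time_s: 21.42
position: [0.6363, 0.2139, 0.036]
tool_rot: [[-1.0, 0.001, 0.002], [0.001, 1.0, 0.0], [-0.002, 0.0, -1.0]]
ft_force: [0.7, -0.0, -0.3]
grip_width: 0.0515
gripper_force: 0.0
time_s: 22.05
position: [0.6351, 0.2147, 0.1256]
tool_rot: [[-1.0, -0.0, -0.001], [-0.0, 1.0, -0.0], [0.001, -0.0, -1.0]]
ft_force: [0.0, 0.5, -0.4]
grip_width: 0.0389
gripper_force: 40.4
time_s: 22.68
position: [0.4705, 0.0692, 0.0967]
tool_rot: [[-1.0, -0.019, 0.005], [-0.019, 1.0, -0.001], [-0.005, -0.001, -1.0]]
ft_force: [0.7, -0.2, -0.5]
grip_width: 0.0387
gripper_force: 40.4
time_s: 22.92
position: [0.4724, 0.0709, 0.0954]
tool_rot: [[-1.0, -0.022, 0.002], [-0.022, 1.0, -0.0], [-0.002, -0.0, -1.0]]
ft_force: [-0.1, 0.3, 0.1]
grip_width: 0.0387
gripper_force: 40.4
(-135, -34, 5) [216.3 164.8]
(-135, 34, 5) [331.2 164.7]
(-62, -23, 17) [236.7 285.3]
(-62, 23, 17) [311.1 285.2]
(-62, -30, 5) [227.8 276.3]
(-62, 30, 5) [320.1 276.2]
(-125, 0, 5) [273.8 181.2]
(112, 0, 30) [274.3 495.7]
tcp in rail mm [-99.1   0.7] z 0.0954 t 22.975
```

View pics/w10.png

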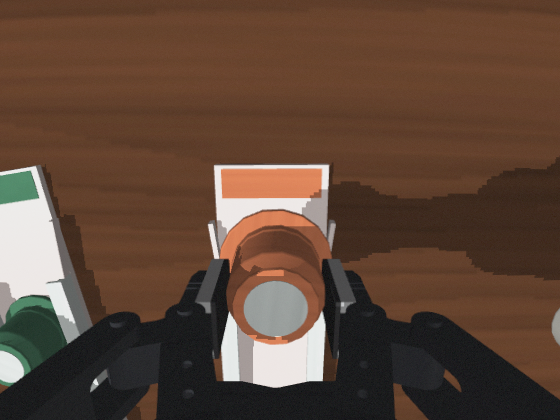

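w10 shows the copper capsule centred over the copper tongue, with corners at (215,165) and (330,164) matching the model to 1 px. Lowering and sliding in.

```bash
python3 -m pendant '[[0,0,-0.001,0.03,0,0,0],[0,0,-0.001,0.05,0,0,0],[0,0,-0.001,0.055,0,0,0],[0,0,-0.001,0.055,0,0,0]]' 
python3 -m pendant '[[0,-0.017,0,0,0,0,0],[0,-0.034,0,0,0,0,0],[0,-0.051,0,0,0,0,0],[0,-0.068,0,0,0,0,0],[0,-0.085,0,0,0,0,0]]'
python3 -m pendant '[[0,0,0,0,0,0,0],[0.7,0,0,0,0,0,0],[1,0,0,0,0,0,0],[1,0,0,-0.05,0,0,0],[1,0,0,-0.11,0,0,0.021]]'
python3 -m pendant '[[1,0.02,0.05,-0.02,0,0,0],[1,0.05,0.11,-0.02,0,0,0],[1,0.08,0.17,-0.02,0,0,0],[1,0.1,0.23,-0.02,0,0,0],[1,0.106,0.241,-0.02,0,0,0]]'
python3 -m pendant '[[1,0,0,0,0,0,0]]'
python3 caps.py wrist w11
```

```text
time_s: 23.48
position: [0.4721, 0.07, 0.041]
tool_rot: [[-1.0, -0.022, 0.002], [-0.022, 1.0, -0.0], [-0.002, -0.0, -1.0]]
ft_force: [-4.9, -0.9, 13.0]
grip_width: 0.0382
gripper_force: 43.1
time_s: 24.1
position: [0.5576, 0.0719, 0.0411]
tool_rot: [[-1.0, -0.022, 0.002], [-0.022, 1.0, -0.0], [-0.002, -0.0, -1.0]]
ft_force: [-3.1, -0.3, 9.3]
grip_width: 0.0384
gripper_force: 42.6
time_s: 24.72
position: [0.5557, 0.0716, 0.1499]
tool_rot: [[-1.0, 0.0, -0.003], [0.0, 1.0, 0.0], [0.003, 0.0, -1.0]]
ft_force: [-0.1, -0.4, -0.4]
grip_width: 0.0856
gripper_force: 0.0
time_s: 25.35
position: [0.4486, 0.3151, 0.1694]
tool_rot: [[-1.0, -0.004, -0.0], [-0.004, 1.0, 0.0], [0.0, 0.0, -1.0]]
ft_force: [0.1, -1.0, -0.4]
grip_width: 0.0854
gripper_force: 0.0
time_s: 25.48
position: [0.4494, 0.3136, 0.1693]
tool_rot: [[-1.0, -0.003, -0.0], [-0.003, 1.0, -0.0], [0.0, -0.0, -1.0]]
ft_force: [-0.3, -0.0, -0.4]
grip_width: 0.0854
gripper_force: 0.0
copper [323, 183, 44, 5, 149] z15 [0.4402 0.3691]
copper [328, 193, 100, 20, 788] z15 [0.4556 0.3891]
copper [167, 275, 73, 24, 1301] z15 [0.5285 0.2506]
copper [425, 285, 77, 53, 1771] z15 [0.5483 0.4848]
copper [0, 291, 35, 38, 166] z15 [0.5541 0.0812]
copper [0, 311, 26, 30, 294] z15 [0.5745 0.0668]
copper [161, 374, 130, 26, 979] z15 [0.6338 0.2563]
copper [476, 409, 17, 11, 106] z15 [0.6789 0.5273]
tcp [0.4501 0.3126 0.1693] 0.08517538319174106 t 25.525
```

Copper B is not detected at its old place, so I look.

View pics/w11.png

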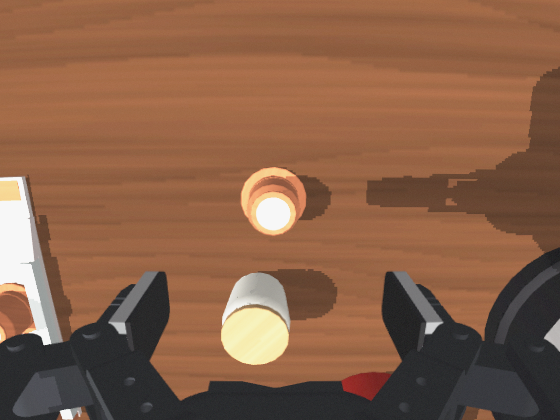

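w11 shows copper B still in place at (273,202), brightly lit, which is why the colour test missed it; the sugar pot is below it at (256,320).

```bash
python3 -m pendant '[[0.9,-0.003,0,0.05,0,0,0],[0.8,-0.003,0,0.1,0,0,0],[0.8,-0.003,0,0.131,0,0,0],[0.8,-0.003,0,0.135,0,0,0],[0.3,-0.003,0,0.135,0,0,0]]'
python3 -m pendant '[[0,0,0,0,0,0,0],[0,0,0,0,0,0,0],[0,0,0,0,0,0,0],[0,0,0,-0.04,0,0,0],[0,0,0,-0.09,0,0,0]]' 40
python3 -m pendant '[[0,-0.005,-0.06,0,0,0,0],[0,-0.01,-0.12,0,0,0,0],[0,-0.015,-0.18,0,0,0,0],[0,-0.02,-0.241,0,0,0,-0.021],[0,-0.02,-0.241,0.03,0,0,-0.021]]'
python3 -m pendant '[[0,0,0,0,0,0,0],[0,0,0,0,0,0,0]]'
python3 look.py w12 .5715 .0717 1.2|tail -1
```

```text
time_s: 26.15
position: [0.4543, 0.312, 0.0352]
tool_rot: [[-1.0, 0.001, 0.001], [0.001, 1.0, 0.0], [-0.001, 0.0, -1.0]]
ft_force: [-0.4, 0.2, 0.2]
grip_width: 0.0515
gripper_force: 0.0
time_s: 26.78
position: [0.4531, 0.3123, 0.1255]
tool_rot: [[-1.0, -0.0, -0.001], [-0.0, 1.0, -0.0], [0.001, -0.0, -1.0]]
ft_force: [-0.1, 0.0, 0.4]
grip_width: 0.0385
gripper_force: 40.4
time_s: 27.4
position: [0.4754, 0.0677, 0.0961]
tool_rot: [[-1.0, -0.016, 0.006], [-0.016, 1.0, -0.001], [-0.006, -0.001, -1.0]]
ft_force: [0.3, 1.2, -0.4]
grip_width: 0.0391
gripper_force: 40.4
time_s: 27.65
position: [0.4738, 0.072, 0.0953]
tool_rot: [[-1.0, -0.022, 0.001], [-0.022, 1.0, -0.0], [-0.001, -0.0, -1.0]]
ft_force: [-0.4, -0.1, -0.4]
grip_width: 0.0388
gripper_force: 40.4
tcp in rail mm [-97.6   2.5] z 0.0954 t 27.7
```

```bash
python3 -m pendant '[[0,0,-0.0025,0.03,0,0,0],[0,0,-0.0025,0.05,0,0,0],[0,0,-0.0025,0.053,0,0,0],[0,0,-0.0025,0.053,0,0,0]]' 
python3 -m pendant '[[0,-0.016,0,0,0,0,0],[0,-0.032,0,0,0,0,0],[0,-0.048,0,0,0,0,0],[0,-0.064,0,0,0,0,0],[0,-0.079,0,0,0,0,0]]'
python3 -m pendant '[[0,0,0,0,0,0,0],[0.7,0,0,0,0,0,0],[1,0,0,0,0,0,0],[1,0,0,-0.05,0,0,0],[1,0,0,-0.11,0,0,0.021]]'
python3 look.py w13 .5715 .0717 1.2|tail -1
python3 -m pendant '[[1,0.02,-0.06,-0.03,0,0,0],[1,0.04,-0.12,-0.06,0,0,0],[1,0.06,-0.18,-0.1,0,0,0],[1,0.08,-0.24,-0.13,0,0,0],[1,0.08,-0.3,-0.13,0,0,0]]'
python3 -m pendant '[[1,0,-0.04,0,0,0,0],[1,0,-0.04,0,0,0,0]]'
python3 - <<'E'
from h import *
c=cam('wrist'); cv2.imwrite('pics/w14.png',c['image'])
for d in env.trace('wrist','spoon1')[:6]:
    if d['conf']<.3: continue
    y,x=np.nonzero(d['mask']); P=np.array([atz(c,(a,b),.006)[:2] for a,b in zip(x,y)])
    mu=P.mean(0); w,v=np.linalg.eigh(np.cov((P-mu).T)); a=v[:,1]*np.sign(v[0,1]); t=(P-mu)@a
    print('spoon',round(d['conf'],2),np.round(d['bbox']),'hi end',np.round(mu+a*t.max(),3),'lo end',np.round(mu+a*t.min(),3),'yaw',round(np.degrees(np.arctan2(a[1],a[0])),1),'len',round(np.ptp(t),3))
print(env.observe()['position'],[ (np.round(d['bbox']),d['conf']) for d in env.find_in('wrist','spoon_cup')[:2]])
E
```

```text
time_s: 28.2
position: [0.474, 0.0693, 0.0422]
tool_rot: [[-1.0, -0.022, 0.001], [-0.022, 1.0, -0.0], [-0.001, -0.0, -1.0]]
ft_force: [0.1, -0.1, -0.8]
grip_width: 0.0389
gripper_force: 40.4
time_s: 28.82
position: [0.5535, 0.0709, 0.0426]
tool_rot: [[-1.0, -0.022, 0.002], [-0.022, 1.0, -0.0], [-0.002, -0.0, -1.0]]
ft_force: [0.1, 0.0, -0.0]
grip_width: 0.039
gripper_force: 40.4
time_s: 29.45
position: [0.5516, 0.0707, 0.152]
tool_rot: [[-1.0, 0.0, -0.003], [0.0, 1.0, 0.0], [0.003, 0.0, -1.0]]
ft_force: [1.1, 0.1, -0.2]
grip_width: 0.085
gripper_force: 0.0
tcp in rail mm [-16.8  -0.8] z 0.1607 t 29.5
time_s: 30.12
position: [0.4748, -0.2026, 0.2784]
tool_rot: [[-1.0, -0.001, 0.003], [-0.001, 1.0, -0.002], [-0.003, -0.002, -1.0]]
ft_force: [1.8, -0.1, -0.3]
grip_width: 0.0852
gripper_force: 0.0
time_s: 30.38
position: [0.475, -0.2434, 0.2758]
tool_rot: [[-1.0, 0.003, -0.0], [0.003, 1.0, 0.0], [0.0, 0.0, -1.0]]
ft_force: [-0.5, 0.5, 0.1]
grip_width: 0.0858
gripper_force: 0.0
spoon 0.92 [323. 184.  42. 148.] hi end [ 0.58  -0.209] lo end [ 0.413 -0.182] yaw -9.3 len 0.169
spoon 0.75 [229. 154.  44. 154.] hi end [ 0.546 -0.276] lo end [ 0.38  -0.301] yaw 8.7 len 0.168
spoon 0.68 [159. 154.  20. 152.] hi end [ 0.545 -0.377] lo end [ 0.377 -0.362] yaw -5.1 len 0.169
[ 0.47537724 -0.24085219  0.2760368 ] [(array([209., 333.,  87., 111.]), 0.86)]
```

View pics/w14.png

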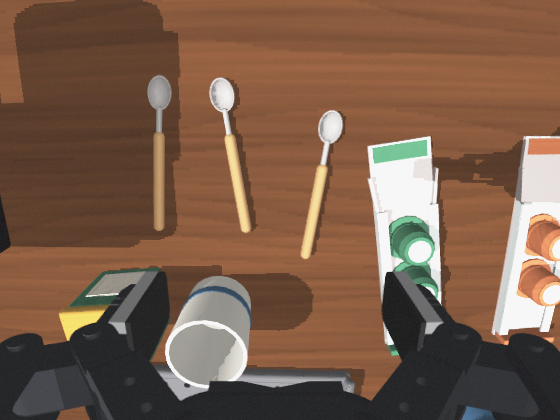

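w14 shows five capsules, three in the green rail and two in the copper, both at the mouth end. Spoons at (323,184), (229,154) and (159,154), and the cup rim at (208,354). Nothing else seems to have been moved.

```bash
cat > delta.py <<'E'
from h import *; import sys
t=np.array([float(v) for v in sys.argv[1:4]]); o=env.observe(); R=np.array(o['tool_rot'])
print('tool shift',(R.T@(t-o['position'])).round(4),'pos',o['position'].round(4),'width',o['grip_width'].round(4),'z axis',R[:,2].round(3),'x',R[:,0].round(3),'t',o['time_s'])
E
python3 - <<'E'
from h import *
c=cam('wrist'); print('cup rim',atz(c,(208,354),.1).round(4))
d=env.trace('wrist','spoon_cup')[0]; y,x=np.nonzero(d['mask']); print(x.min(),x.max(),y.min(),y.max())
c=cam('top'); d=env.find_in('top','spoon_cup')[0]; print(d); d=env.trace('top','spoon_cup')[0]; m=d['mask'].astype(np.uint8)
y,x=np.nonzero(m); print(x.min(),x.max(),y.min(),y.max()); cx=(x.max()+x.min())/2
print('tin',[np.round(q['bbox']) for q in env.find_in('top','tea_tin')[:1]], 'top rim at',atz(c,(417,148.5),.1).round(4))
E
python3 -m pendant '[[0.5,-0.037,0.02,0.06,0,0,0.08],[0.5,-0.074,0.039,0.12,0,0,0.162],[0.5,-0.074,0.039,0.17,0,0,0.162],[0.5,-0.074,0.039,0.22,0,0,0.162],[0.5,-0.074,0.039,0.245,0,0,0.162]]'
python3 -m pendant '[[0.5,0,0,0.011,0,0,0],[0.5,0,0,0.011,0,0,0]]'
python3 delta.py .55 -.204 .0195
```

```text
cup rim [ 0.6415 -0.3061  0.1   ]
365 437 136 354
{'bbox': [407.9, 150.3, 29.7, 41.6], 'conf': 0.62}
360 369 183 229
tin [array([471., 142.,   9.,  10.])] top rim at [ 0.6434 -0.3101  0.1   ]
time_s: 31.45
position: [0.5487, -0.2011, 0.0282]
tool_rot: [[-0.987, 0.16, -0.004], [0.16, 0.987, 0.002], [0.004, 0.002, -1.0]]
ft_force: [0.3, -0.6, -0.0]
grip_width: 0.0427
gripper_force: 0.0
time_s: 31.7
position: [0.5499, -0.2022, 0.0206]
tool_rot: [[-0.987, 0.161, 0.0], [0.161, 0.987, -0.0], [-0.0, -0.0, -1.0]]
ft_force: [-0.1, -0.1, 0.1]
grip_width: 0.0428
gripper_force: 0.0Traceback (most recent call last):
  File "delta.py", line 3, in <module>
    print('tool shift',(R.T@(t-o['position'])).round(4),'pos',o['position'].round(4),'width',o['grip_width'].round(4),'z axis',R[:,2].round(3),'x',R[:,0].round(3),'t',o['time_s'])
                                                                                             ^^^^^^^^^^^^^^^^^^^^^
AttributeError: 'float' object has no attribute 'round'
```

```bash
sed -i "s/o\['grip_width'\].round(4)/round(o['grip_width'],4)/" delta.py
python3 -m pendant '[[0,0,0,0.001,0,0,0],[0,0,0,0.001,0,0,0],[0,0,0,0.001,0,0,0],[0,0,0,0.001,0,0,0],[0,0,0,0.001,0,0,0]]' 80
python3 -m pendant '[[0,0,0,-0.02,0,0,0],[0,0,0,-0.06,0,0,0],[0,0,0,-0.12,0,0,0.06],[0,0,0,-0.18,0,0,0.12],[0,0,0,-0.21,0,0,0.19]]'
python3 -m pendant '[[0,0,0,0,0,-0.16,0],[0,0,0,0,0,-0.32,0],[0,0.02,0,0,0,-0.48,0],[0,0.04,0,0,0,-0.64,0],[0,0.05,0,0,0,-0.8,0]]'
python3 -m pendant '[[0,0,0,0,0,-0.16,0],[0,0,0,0,0,-0.32,0],[0,0,0,0,0,-0.5,0],[0,0,0,0,0,-0.5,0]]'
python3 delta.py .6425 -.308 .25
python3 - <<'E'
from h import *
c=cam('side'); cv2.imwrite('pics/s1.png',cv2.resize(c['image'][60:300,180:500],(800,600)))
E
```

```text
time_s: 32.33
position: [0.5502, -0.2026, 0.0207]
tool_rot: [[-0.987, 0.161, 0.002], [0.161, 0.987, -0.001], [-0.002, -0.001, -1.0]]
ft_force: [-0.8, 0.1, 6.7]
grip_width: 0.0082
gripper_force: 78.4
time_s: 32.95
position: [0.55, -0.2024, 0.2335]
tool_rot: [[-0.938, 0.347, 0.005], [0.347, 0.938, -0.003], [-0.005, -0.001, -1.0]]
ft_force: [-0.3, -0.3, -1.9]
grip_width: 0.0082
gripper_force: 78.3
time_s: 33.58
position: [0.5064, -0.1826, 0.2301]
tool_rot: [[-0.68, 0.333, 0.654], [0.246, 0.943, -0.225], [-0.691, 0.008, -0.723]]
ft_force: [1.3, -0.3, 0.6]
grip_width: 0.0079
gripper_force: 78.4
time_s: 34.08
position: [0.5322, -0.1599, 0.3293]
tool_rot: [[-0.406, 0.372, 0.835], [0.172, 0.928, -0.331], [-0.898, 0.009, -0.44]]
ft_force: [1.2, -0.3, -0.6]
grip_width: 0.008
gripper_force: 78.4
tool shift [ 0.0011 -0.097   0.176 ] pos [ 0.5322 -0.1599  0.3293] width 0.008 z axis [ 0.835 -0.331 -0.44 ] x [-0.406  0.172 -0.898] t 34.075
```

View pics/s1.png

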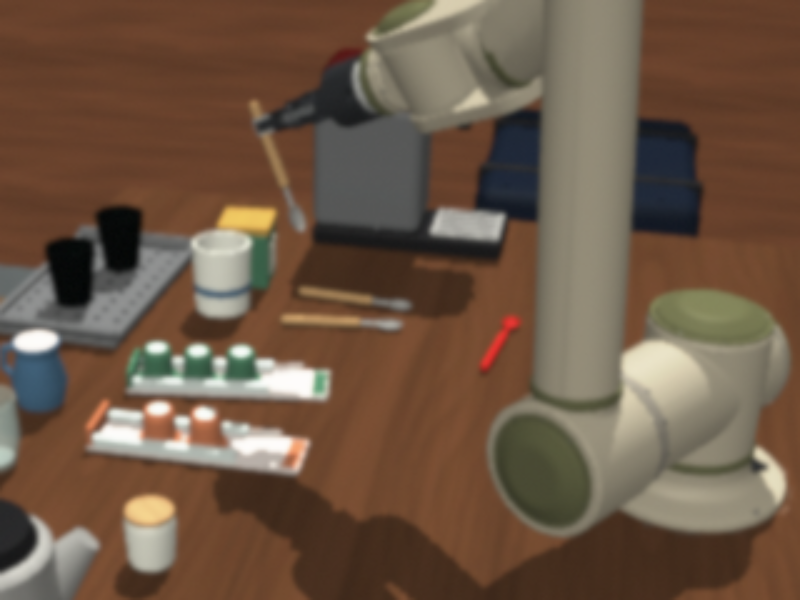

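s1 shows the spoon held handle up, bowl down, at (280,165). The arm stopped short of horizontal, so this looks like a wrist joint limit. Three green and two copper capsules are in their rails.

```bash
cat > q.py <<'E'
from h import *
o=env.observe(); R=np.array(o['tool_rot']); z=R[:,2]; p=o['position']
print('q',np.round(o['q'],1),'pos',p.round(4),'elev below',round(np.degrees(np.arcsin(-z[2])),1),'az',round(np.degrees(np.arctan2(z[1],z[0])),1),'radial',round(np.degrees(np.arctan2(p[1],p[0])),1),'w',round(o['grip_width'],4),'t',o['time_s'])
E
python3 q.py
python3 -m pendant '[[0,0,0,-0.04,0,0.1,0],[0,0,0,-0.08,0,0.2,0],[0,0,0,-0.08,0,0.2,0],[0,0,0,-0.08,0,0.2,0]]'
python3 q.py
```

```text
q [ -33.7    3.7  108.7   70.8   11.6 -165.2] pos [ 0.5327 -0.1595  0.3322] elev below 25.8 az -21.6 radial -16.7 w 0.0079 t 34.125
time_s: 34.62
position: [0.4648, -0.1342, 0.3648]
tool_rot: [[-0.564, 0.373, 0.736], [0.233, 0.928, -0.292], [-0.792, 0.007, -0.611]]
ft_force: [-0.3, 0.6, -1.1]
grip_width: 0.0081
gripper_force: 78.5
q [ -36.1   -6.7  104.8   21.8   32.2 -117.1] pos [ 0.4648 -0.1342  0.3648] elev below 37.6 az -21.6 radial -16.1 w 0.0081 t 34.625
```

```bash
python3 -m pendant '[[0,0,0,0,0,0.18,0],[0,0,0,0,0,0.36,0],[0,0,0,0,0,0.54,0],[0,0,0,0,0,0.72,0],[0,0,0,0,0,0.9,0]]'
python3 -m pendant '[[0,0,0,0,0,0.015,0],[0,0,0,0,0,0.015,0]]'
python3 -m pendant '[[0,0,0,0,0,0,-0.1],[0,0,0,0,0,0,-0.21],[0,0,0,0,0,0,-0.21]]'
python3 q.py; python3 delta.py .55 -.2025 .06
```

```text
time_s: 35.25
position: [0.4665, -0.1337, 0.3625]
tool_rot: [[-0.929, 0.369, 0.011], [0.369, 0.929, 0.01], [-0.006, 0.013, -1.0]]
ft_force: [0.6, 0.2, -0.1]
grip_width: 0.0086
gripper_force: 78.4
time_s: 35.5
position: [0.4658, -0.1339, 0.3623]
tool_rot: [[-0.929, 0.371, 0.003], [0.371, 0.929, 0.011], [0.002, 0.011, -1.0]]
ft_force: [0.5, 0.4, 0.5]
grip_width: 0.0082
gripper_force: 78.5
time_s: 35.88
position: [0.465, -0.1337, 0.3634]
tool_rot: [[-0.985, 0.171, 0.003], [0.171, 0.985, 0.01], [-0.001, 0.01, -1.0]]
ft_force: [-0.4, -0.4, -0.8]
grip_width: 0.0085
gripper_force: 78.4
q [ -30.4   11.5   70.3    0.6   98.2 -110.4] pos [ 0.465  -0.1337  0.3634] elev below 89.4 az 72.1 radial -16.0 w 0.0085 t 35.875
tool shift [-0.0951 -0.0563  0.303 ] pos [ 0.465  -0.1337  0.3634] width 0.0085 z axis [ 0.003  0.01  -1.   ] x [-0.985  0.171 -0.001] t 35.875
```

```bash
python3 -m pendant '[[0,-0.03,-0.018,0.05,0,0,0],[0,-0.06,-0.036,0.11,0,0,0],[0,-0.095,-0.056,0.17,0,0,0],[0,-0.095,-0.056,0.23,0,0,0],[0,-0.095,-0.056,0.29,0,0,0]]'
python3 -m pendant '[[0,0,0,0.013,0,0,0],[0,0,0,0.035,0,0,0],[0,0,0,0.05,0,0,0],[0,0,0,0.051,0,0,0],[0,0,0,0.051,0,0,0]]'
python3 -m pendant '[[0.3,0,0,0,0,0,0],[0.5,0,0,0,0,0,0],[0.5,0,0,0,0,0,0],[0.5,0,0,-0.05,0,0,0],[0.5,0,0,-0.11,0,0,0]]'
python3 -m pendant '[[0.5,0,0,-0.05,0,0,0.18],[0.5,0,0,-0.1,0,0,0.36],[0.5,0,0,-0.12,0,0,0.54],[0.5,0,0,-0.12,0,0,0.72],[0.5,0,0,-0.12,0,0,0.79]]'
python3 -m pendant '[[0.5,0,0,0,0,0,0.18],[0.5,0,0,0,0,0,0.36],[0.5,0,0,0,0,0,0.54],[0.5,0,0,0,0,0,0.72],[0.5,0,0,0,0,0,0.79]]'
python3 -m pendant '[[0.5,0,0,0,0,0,0.18],[0.5,0,0,0,0,0,0.36],[0.5,0,0,0,0,0,0.54],[0.5,0,0,0,0,0,0.72],[0.5,0,0,0,0,0,0.79]]'
python3 -m pendant '[[0.5,0,0,0,0,0,0.18],[0.5,0,0,0,0,0,0.36],[0.5,0,0,0,0,0,0.54],[0.5,0,0,0,0,0,0.72],[0.5,0,0,0,0,0,0.77]]'
cat > sp.py <<'E'
from h import *; import sys
c=cam('wrist'); cv2.imwrite('pics/%s.png'%sys.argv[1],c['image'])
for d in env.trace('wrist','spoon1')[:6]:
    if d['conf']<.3: continue
    y,x=np.nonzero(d['mask']); P=np.array([atz(c,(a,b),.006)[:2] for a,b in zip(x,y)])
    mu=P.mean(0); w,v=np.linalg.eigh(np.cov((P-mu).T)); a=v[:,1]*np.sign(v[0,1]); t=(P-mu)@a; hi=mu+a*t.max()
    print('spoon',round(d['conf'],2),np.round(d['bbox']),'hi',np.round(hi,3),'lo',np.round(mu+a*t.min(),3),'yaw',round(np.degrees(np.arctan2(a[1],a[0])),1),'len',round(np.ptp(t),3),'grasp',(hi-a*.03).round(3))
E
python3 q.py; python3 sp.py w15
```

```text
time_s: 36.5
position: [0.5497, -0.2029, 0.0803]
tool_rot: [[-0.985, 0.174, 0.003], [0.174, 0.985, 0.009], [-0.001, 0.01, -1.0]]
ft_force: [1.2, -0.8, -0.9]
grip_width: 0.0082
gripper_force: 78.5
time_s: 37.12
position: [0.55, -0.2025, 0.0321]
tool_rot: [[-0.985, 0.172, 0.002], [0.172, 0.985, 0.009], [-0.001, 0.009, -1.0]]
ft_force: [-0.1, 0.8, -0.3]
grip_width: 0.0084
gripper_force: 78.4
time_s: 37.75
position: [0.549, -0.2031, 0.1415]
tool_rot: [[-0.985, 0.172, -0.002], [0.172, 0.985, 0.011], [0.004, 0.011, -1.0]]
ft_force: [1.1, -0.5, -0.3]
grip_width: 0.0427
gripper_force: 0.0
time_s: 38.38
position: [0.5493, -0.2044, 0.2612]
tool_rot: [[-0.569, 0.823, 0.001], [0.822, 0.569, 0.01], [0.008, 0.006, -1.0]]
ft_force: [-0.5, -0.1, -0.4]
grip_width: 0.043
gripper_force: 0.0
time_s: 39.0
position: [0.5493, -0.2044, 0.2609]
tool_rot: [[0.184, 0.983, 0.0], [0.983, -0.184, 0.01], [0.01, -0.002, -1.0]]
ft_force: [0.0, -0.3, 0.9]
grip_width: 0.0425
gripper_force: 0.0
time_s: 39.62
position: [0.5493, -0.2044, 0.2609]
tool_rot: [[0.828, 0.561, 0.0], [0.561, -0.828, 0.01], [0.006, -0.008, -1.0]]
ft_force: [-0.4, 0.8, 0.0]
grip_width: 0.0427
gripper_force: 0.0
time_s: 40.25
position: [0.5493, -0.2044, 0.2609]
tool_rot: [[0.985, -0.173, 0.0], [-0.173, -0.985, 0.01], [-0.001, -0.01, -1.0]]
ft_force: [-0.1, -0.6, -0.8]
grip_width: 0.0425
gripper_force: 0.0
q [-32.2  25.1  66.9   0.5  88.3  67.8] pos [ 0.5493 -0.2044  0.2609] elev below 89.4 az 88.3 radial -20.4 w 0.0425 t 40.25
spoon 0.96 [366. 231.  49. 135.] hi [ 0.548 -0.275] lo [ 0.38 -0.3 ] yaw 8.6 len 0.17 grasp [ 0.518 -0.28 ]
spoon 0.71 [280. 213.  20. 152.] hi [ 0.581 -0.207] lo [ 0.413 -0.18 ] yaw -9.1 len 0.169 grasp [ 0.551 -0.202]
spoon 0.66 [437. 221.  22. 146.] hi [ 0.546 -0.377] lo [ 0.375 -0.361] yaw -5.1 len 0.171 grasp [ 0.516 -0.374]
spoon 0.53 [403. 390.  15.   7.] hi [ 0.238 -0.307] lo [ 0.235 -0.322] yaw 81.5 len 0.015 grasp [ 0.233 -0.337]
```

```bash
python3 -m pendant '[[0.5,0.0015,0,0.06,0,0,0],[0.5,0.0015,0,0.12,0,0,0],[0.5,0.0015,0,0.18,0,0,0],[0.5,0.0015,0,0.225,0,0,0],[0.5,0.0015,0,0.24,0,0,0]]'
python3 -m pendant '[[0.5,0,0,0,0,0,0],[0,0,0,0,0,0,0],[0,0,0,0,0,0,0],[0,0,0,0,0,0,0],[0,0,0,0,0,0,0]]' 80
python3 -m pendant '[[0,0,0,-0.04,0,0,0],[0,0,0,-0.1,0,0,0],[0,-0.02,0,-0.16,0,0,0],[0,-0.04,0,-0.22,0,0,0],[0,-0.05,0,-0.27,0,0,0]]'
python3 -m pendant '[[0,0,0,0,0,0.18,0],[0,0,0,0,0,0.36,0],[0,0,0,0,0,0.54,0],[0,0,0,0,0,0.72,0],[0,0,0,0,0,0.8,0]]'
python3 q.py
python3 -m pendant '[[0,0,0,0,0,0.15,0],[0,0,0,0,0,0.3,0],[0,0,0,0,0,0.4,0],[0,0,0,0,0,0.4,0]]'
python3 q.py
```

```text
time_s: 40.98
position: [0.5501, -0.2018, 0.0187]
tool_rot: [[0.986, -0.169, -0.003], [-0.169, -0.986, 0.012], [-0.005, -0.011, -1.0]]
ft_force: [0.6, 0.8, 0.2]
grip_width: 0.0425
gripper_force: 0.0
time_s: 41.6
position: [0.5518, -0.2029, 0.023]
tool_rot: [[0.986, -0.17, 0.004], [-0.17, -0.985, 0.008], [0.002, -0.008, -1.0]]
ft_force: [-1.1, -0.8, 7.8]
grip_width: 0.0079
gripper_force: 78.6
time_s: 42.22
position: [0.5005, -0.1961, 0.2945]
tool_rot: [[0.985, -0.17, 0.003], [-0.17, -0.985, 0.008], [0.001, -0.009, -1.0]]
ft_force: [0.5, -0.6, -0.2]
grip_width: 0.0073
gripper_force: 78.4
time_s: 42.85
position: [0.5004, -0.1961, 0.2916]
tool_rot: [[0.683, -0.171, 0.71], [-0.125, -0.985, -0.117], [0.719, -0.009, -0.695]]
ft_force: [0.2, 0.2, -0.6]
grip_width: 0.0078
gripper_force: 78.6
q [-45.5   5.2 102.7  41.4  39.9  29.8] pos [ 0.5004 -0.1961  0.2916] elev below 44.0 az -9.4 radial -21.4 w 0.0078 t 42.85
time_s: 43.35
position: [0.5012, -0.1966, 0.2918]
tool_rot: [[0.353, -0.171, 0.92], [-0.069, -0.985, -0.157], [0.933, -0.008, -0.36]]
ft_force: [-0.2, 0.2, -1.0]
grip_width: 0.0078
gripper_force: 78.7
q [-51.    7.5 117.2  99.5  38.6 -29.1] pos [ 0.5012 -0.1966  0.2918] elev below 21.1 az -9.7 radial -21.4 w 0.0078 t 43.35
```

```bash
python3 -m pendant '[[0,0,0,0,0,0,0]]'; python3 delta.py .6795 -.304 .275; python3 delta.py .6795 -.304 .155
```

```text
time_s: 43.48
position: [0.5012, -0.1963, 0.291]
tool_rot: [[0.357, -0.17, 0.918], [-0.071, -0.985, -0.155], [0.931, -0.01, -0.364]]
ft_force: [0.6, -0.6, -1.1]
grip_width: 0.0075
gripper_force: 78.8
tool shift [0.0565 0.076  0.1862] pos [ 0.5012 -0.1963  0.291 ] width 0.0075 z axis [ 0.918 -0.155 -0.364] x [ 0.357 -0.071  0.931] t 43.475
tool shift [-0.0552  0.0772  0.2299] pos [ 0.5012 -0.1963  0.291 ] width 0.0075 z axis [ 0.918 -0.155 -0.364] x [ 0.357 -0.071  0.931] t 43.475
```

```bash
python3 -m pendant '[[0,0.015,0.02,0.045,0,0,0],[0,0.03,0.04,0.09,0,0,0],[0,0.045,0.06,0.14,0,0,0],[0,0.0565,0.076,0.186,0,0,0],[0,0.0565,0.076,0.186,0,0,0]]'
python3 q.py; python3 delta.py .6795 -.304 .155
python3 - <<'E'
from h import *
c=cam('wrist'); t=cam('top'); s=cam('side')
cv2.imwrite('pics/m1.png',np.hstack([cv2.resize(t['image'][90:240,330:480],(400,400)),cv2.resize(s['image'][90:240,190:340],(400,400))]))
E
```

```text
time_s: 44.1
position: [0.6819, -0.305, 0.2754]
tool_rot: [[0.357, -0.169, 0.919], [-0.07, -0.986, -0.154], [0.932, -0.009, -0.363]]
ft_force: [0.1, 0.1, -0.1]
grip_width: 0.0074
gripper_force: 78.9
q [-42.9  27.5  88.   90.7  30.9 -13.8] pos [ 0.6819 -0.305   0.2754] elev below 21.3 az -9.5 radial -24.1 w 0.0074 t 44.1
tool shift [-0.113   0.0005  0.0414] pos [ 0.6819 -0.305   0.2754] width 0.0074 z axis [ 0.919 -0.154 -0.363] x [ 0.357 -0.07   0.932] t 44.1
```

View pics/m1.png

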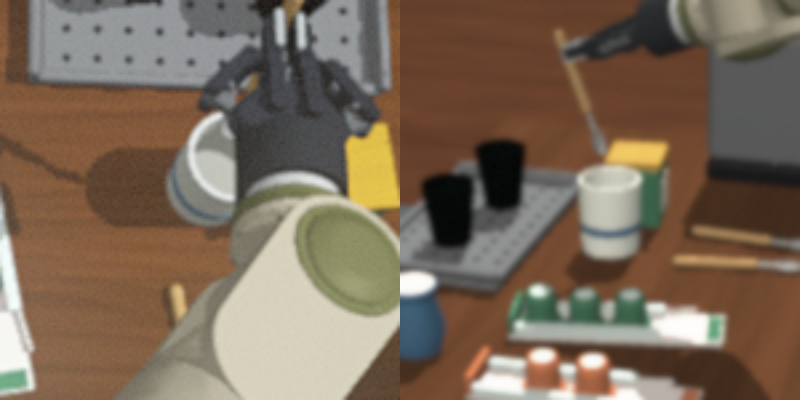

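m1 shows the spoon's bowl at (602,152) just above the cup's mouth, around (610,175) in the side half. Lowering it.

```bash
python3 -m pendant '[[0,-0.028,0,0.01,0,0,0],[0,-0.056,0,0.02,0,0,0],[0,-0.084,0,0.03,0,0,0],[0,-0.113,0,0.041,0,0,0],[0,-0.113,0,0.041,0,0,0]]'
python3 q.py
python3 - <<'E'
from h import *
t=cam('top'); s=cam('side')
cv2.imwrite('pics/m2.png',np.hstack([cv2.resize(t['image'][90:240,330:480],(400,400)),cv2.resize(s['image'][90:240,190:340],(400,400))]))
E
```

```text
time_s: 44.88
position: [0.6761, -0.3021, 0.1536]
tool_rot: [[0.36, -0.17, 0.917], [-0.073, -0.985, -0.154], [0.93, -0.012, -0.367]]
ft_force: [-1.0, -0.5, -0.4]
grip_width: 0.0074
gripper_force: 79.3
q [-43.1  37.5  95.4 116.8  35.2 -44.6] pos [ 0.6761 -0.3021  0.1536] elev below 21.5 az -9.5 radial -24.1 w 0.0074 t 44.875
```

View pics/m2.png

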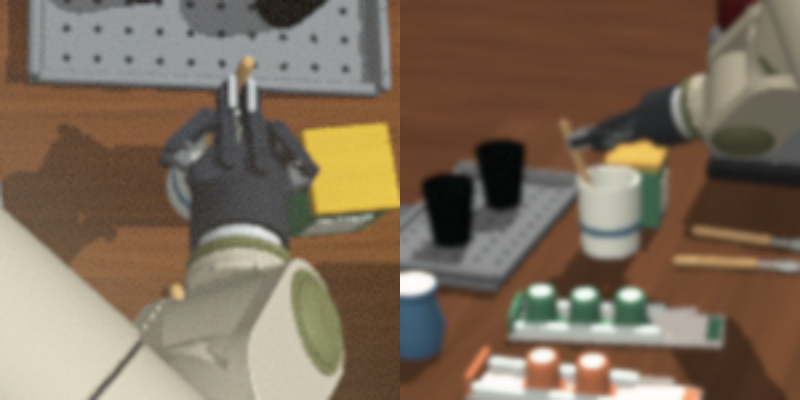

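m2 shows the spoon inside the cup, handle leaning to the far rim at (565,125), and the cup not shifted. Releasing.

```bash
python3 -m pendant '[[0.3,0,0,0,0,0,0],[0.3,0,0,0,0,0,0],[0.3,0,0,-0.03,0,0,0],[0.3,0,0,-0.07,0,0,0],[0.5,0,0,-0.1,0,0,0]]'
python3 -m pendant '[[0.5,0.05,-0.007,-0.04,0,0,0],[0.5,0.053,-0.007,-0.1,0,-0.18,0],[0.5,0.053,-0.007,-0.109,0,-0.36,0],[0.5,0.053,-0.007,-0.109,0,-0.54,0],[0.5,0.053,-0.007,-0.109,0,-0.72,0]]'
python3 -m pendant '[[0.5,0,0,0,0,-0.18,0],[0.5,0,0,0,0,-0.36,0],[0.5,0,0,0,0,-0.48,0],[0.5,0,0,0,0,-0.48,0]]'
python3 q.py; python3 sp.py w16; python3 delta.py .518 -.28 .1
```

```text
time_s: 45.6
position: [0.5842, -0.2867, 0.1926]
tool_rot: [[0.356, -0.17, 0.919], [-0.07, -0.985, -0.155], [0.932, -0.009, -0.363]]
ft_force: [0.1, -0.5, 0.2]
grip_width: 0.0418
gripper_force: 0.0
time_s: 46.22
position: [0.5066, -0.265, 0.2808]
tool_rot: [[0.735, -0.146, 0.663], [-0.124, -0.989, -0.08], [0.667, -0.024, -0.745]]
ft_force: [0.5, 0.6, -0.8]
grip_width: 0.0423
gripper_force: 0.0
time_s: 46.72
position: [0.5087, -0.2647, 0.2801]
tool_rot: [[0.957, -0.142, 0.254], [-0.144, -0.99, -0.013], [0.254, -0.024, -0.967]]
ft_force: [-0.0, 0.8, 0.1]
grip_width: 0.0428
gripper_force: 0.0
q [-43.4  17.7  76.7   9.9  74.6  53.2] pos [ 0.5087 -0.2647  0.2801] elev below 75.2 az -2.9 radial -27.5 w 0.0428 t 46.725
spoon 0.92 [308. 266.  52. 139.] hi [ 0.547 -0.277] lo [ 0.378 -0.298] yaw 7.1 len 0.17 grasp [ 0.517 -0.281]
spoon 0.89 [302.  55.  26. 111.] hi [ 0.762 -0.328] lo [ 0.636 -0.299] yaw -12.9 len 0.129 grasp [ 0.733 -0.321]
spoon 0.74 [380. 244.  18. 121.] hi [ 0.544 -0.376] lo [ 0.408 -0.365] yaw -4.9 len 0.137 grasp [ 0.514 -0.374]
tool shift [-0.0334  0.0185  0.1765] pos [ 0.5076 -0.2645  0.2796] width 0.0424 z axis [ 0.255 -0.012 -0.967] x [ 0.956 -0.145  0.254] t 46.825
```

View pics/w16.png

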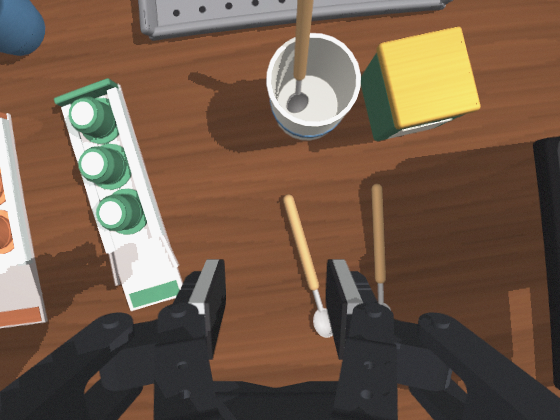

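w16 shows spoon 1 standing in the cup, bowl at (297,102) and handle up. The next spoon is at (305,265), and the capsules are unchanged.

```bash
python3 -m pendant '[[0.5,0,0,0,0,-0.15,0],[0.5,0,0,0,0,-0.257,0],[0.5,0,0,0,0,-0.257,0]]'
python3 -m pendant '[[0.5,0.005,0.007,0.05,0,0,-0.14],[0.5,0.0115,0.0145,0.1,0,0,-0.28],[0.5,0.0115,0.0145,0.15,0,0,-0.28],[0.5,0.0115,0.0145,0.2,0,0,-0.28],[0.5,0.0115,0.0145,0.2,0,0,-0.28]]'
python3 -m pendant '[[0.5,0,0,0,0,0,0]]'
python3 q.py;python3 delta.py .5175 -.2805 .021
```

```text
time_s: 47.2
position: [0.508, -0.2648, 0.2791]
tool_rot: [[0.99, -0.143, 0.003], [-0.143, -0.989, 0.026], [-0.001, -0.026, -1.0]]
ft_force: [-0.3, 0.1, 0.7]
grip_width: 0.0425
gripper_force: 0.0
time_s: 47.82
position: [0.5153, -0.2746, 0.0771]
tool_rot: [[0.991, 0.134, -0.002], [0.134, -0.991, 0.03], [0.002, -0.03, -1.0]]
ft_force: [0.4, -0.0, 0.4]
grip_width: 0.0432
gripper_force: 0.0
time_s: 47.95
position: [0.5178, -0.2764, 0.0816]
tool_rot: [[0.991, 0.135, 0.005], [0.135, -0.991, 0.023], [0.008, -0.023, -1.0]]
ft_force: [-0.4, 0.1, 0.1]
grip_width: 0.0422
gripper_force: 0.0
q [-40.2  35.   81.3   1.3  64.3  41.5] pos [ 0.5178 -0.2764  0.0816] elev below 88.6 az 78.4 radial -28.1 w 0.0422 t 47.95
tool shift [-0.0013  0.0053  0.0605] pos [ 0.5178 -0.2764  0.0816] width 0.0422 z axis [ 0.005  0.023 -1.   ] x [0.991 0.135 0.008] t 47.95
```

```bash
python3 -m pendant '[[0.5,0,0.005,0.03,-0.025,0,0],[0.5,-0.001,0.005,0.055,-0.025,0,0],[0.5,-0.001,0.005,0.06,-0.025,0,0],[0.5,-0.001,0.005,0.06,-0.025,0,0],[0.3,-0.001,0.005,0.06,-0.025,0,0]]'
python3 -m pendant '[[0,0,0,0,0,0,0],[0,0,0,0,0,0,0],[0,0,0,0,0,0,0],[0,0,0,0,0,0,0]]' 80
python3 -m pendant '[[0,0,0,-0.04,0,0,0],[0,0,0,-0.1,0,0,0],[0,0,0,-0.16,0,0,0.1],[0,0,0,-0.22,0,0,0.2],[0,0,0,-0.27,0,0,0.3]]'
python3 -m pendant '[[0,0,0,0,0,0.18,0],[0,0,0,0,0,0.36,0],[0,0,0,0,0,0.54,0],[0,0,0,0,0,0.72,0],[0,0,0,0,0,0.8,0]]'
python3 -m pendant '[[0,0,0,0,0,0.15,0],[0,0,0,0,0,0.3,0],[0,0,0,0,0,0.4,0],[0,0,0,0,0,0.4,0],[0,0,0,0,0,0.4,0]]'
python3 q.py
cat > cup.py <<'E'
# deltas to hover and to lowered pose; args: offset of bowl tip from cup centre (x,y), grasp distance from bowl end
from h import *; import sys
ox,oy,g=[float(v) for v in sys.argv[1:4]]; o=env.observe(); R=np.array(o['tool_rot']); x=R[:,0]
for zt in (.14,.022):
    t=np.array([.6425+ox,-.308+oy,zt])+g*x; print('tip z',zt,'target',t.round(4),'tool shift',(R.T@(t-o['position'])).round(4))
E
python3 cup.py -.012 -.016 .14
```

```text
time_s: 48.58
position: [0.5178, -0.2798, 0.0208]
tool_rot: [[0.991, 0.135, 0.007], [0.135, -0.991, -0.001], [0.007, 0.002, -1.0]]
ft_force: [-1.0, 0.3, -0.4]
grip_width: 0.0262
gripper_force: 0.0
time_s: 49.08
position: [0.5176, -0.2798, 0.0206]
tool_rot: [[0.991, 0.136, 0.006], [0.136, -0.991, -0.001], [0.006, 0.002, -1.0]]
ft_force: [-1.0, 0.8, 5.8]
grip_width: 0.0084
gripper_force: 78.4
time_s: 49.7
position: [0.5157, -0.2792, 0.2923]
tool_rot: [[0.986, -0.167, 0.006], [-0.167, -0.986, -0.001], [0.007, -0.0, -1.0]]
ft_force: [-0.1, -0.0, -1.4]
grip_width: 0.0081
gripper_force: 78.4
time_s: 50.32
position: [0.5147, -0.2791, 0.2892]
tool_rot: [[0.682, -0.165, 0.713], [-0.115, -0.986, -0.118], [0.722, -0.001, -0.691]]
ft_force: [0.7, -0.5, 0.2]
grip_width: 0.0085
gripper_force: 78.4
time_s: 50.95
position: [0.5157, -0.2794, 0.2893]
tool_rot: [[0.353, -0.163, 0.921], [-0.06, -0.987, -0.152], [0.934, -0.001, -0.358]]
ft_force: [-0.2, -0.5, 0.3]
grip_width: 0.0084
gripper_force: 78.4
q [-57.5  13.4 109.5  93.1  44.1 -26. ] pos [ 0.5157 -0.2794  0.2893] elev below 21.0 az -9.4 radial -28.5 w 0.0084 t 50.95
tip z 0.14 target [ 0.68   -0.3324  0.2707] tool shift [0.0439 0.0254 0.166 ]
tip z 0.022 target [ 0.68   -0.3324  0.1527] tool shift [-0.0663  0.0256  0.2083]
```

```bash
python3 -m pendant '[[0,0.012,0.007,0.045,0,0,0],[0,0.024,0.014,0.09,0,0,0],[0,0.036,0.02,0.13,0,0,0],[0,0.044,0.0255,0.166,0,0,0],[0,0.044,0.0255,0.166,0,0,0]]'
python3 cup.py -.012 -.016 .14
python3 -m pendant '[[0,-0.02,0,0.008,0,0,0],[0,-0.04,0,0.016,0,0,0],[0,-0.06,0,0.023,0,0,0]]'
python3 -m pendant '[[0,-0.02,0,0.008,0,0,0],[0,-0.035,0,0.014,0,0,0],[0,-0.05,0,0.019,0,0,0],[0,-0.05,0,0.019,0,0,0]]'
python3 q.py
python3 - <<'E'
from h import *
t=cam('top'); s=cam('side')
cv2.imwrite('pics/m3.png',np.hstack([cv2.resize(t['image'][90:240,330:480],(400,400)),cv2.resize(s['image'][90:240,190:340],(400,400))]))
E
```

```text
time_s: 51.58
position: [0.6818, -0.3324, 0.2706]
tool_rot: [[0.353, -0.162, 0.921], [-0.059, -0.987, -0.151], [0.934, -0.001, -0.358]]
ft_force: [-0.2, 1.1, -0.5]
grip_width: 0.0082
gripper_force: 78.4
tip z 0.14 target [ 0.6799 -0.3322  0.2707] tool shift [-0.0005  0.0002 -0.0018]
tip z 0.022 target [ 0.6799 -0.3322  0.1527] tool shift [-0.1107  0.0003  0.0404]
time_s: 51.95
position: [0.6797, -0.3322, 0.2067]
tool_rot: [[0.353, -0.163, 0.921], [-0.059, -0.987, -0.152], [0.934, -0.001, -0.358]]
ft_force: [-0.1, -0.7, -0.7]
grip_width: 0.0086
gripper_force: 78.4
time_s: 52.45
position: [0.6793, -0.332, 0.1524]
tool_rot: [[0.355, -0.164, 0.921], [-0.061, -0.987, -0.152], [0.933, -0.002, -0.36]]
ft_force: [-1.2, 1.5, -0.4]
grip_width: 0.008
gripper_force: 78.5
q [-45.3  38.9  92.5 112.8  36.4 -42. ] pos [ 0.6793 -0.332   0.1524] elev below 21.1 az -9.4 radial -26.0 w 0.008 t 52.45
```

View pics/m3.png

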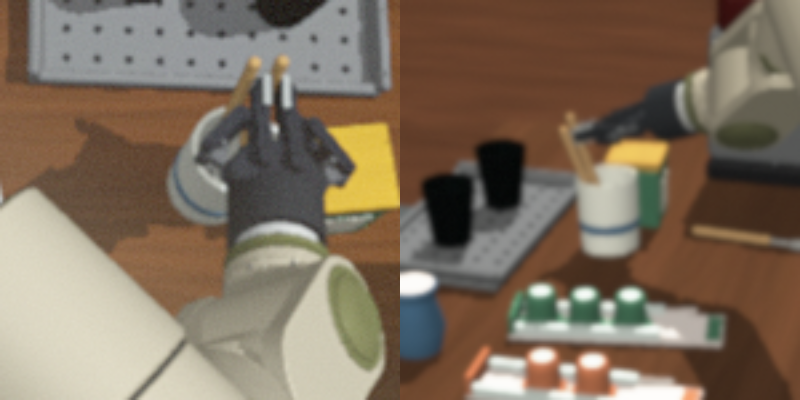

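m3 shows the second spoon in the cup beside the first, handles at (255,62) and (282,62) in the top half. Releasing, then to the third.

```bash
python3 -m pendant '[[0.25,0,0,0,0,0,0],[0.25,0,0,0,0,0,0],[0.25,0,0,-0.03,0,0,0],[0.25,0,0,-0.07,0,0,0],[0.5,0,0,-0.1,0,0,0]]'
python3 -m pendant '[[0.5,0.05,0.02,-0.03,0,0,0],[0.5,0.061,0.041,-0.08,0,-0.18,0],[0.5,0.061,0.041,-0.092,0,-0.36,0],[0.5,0.061,0.041,-0.092,0,-0.54,0],[0.5,0.061,0.041,-0.092,0,-0.72,0]]'
python3 -m pendant '[[0.5,0,0,0,0,-0.16,0],[0.5,0,0,0,0,-0.32,0],[0.5,0,0,0,0,-0.47,0],[0.5,0,0,0,0,-0.47,0],[0.5,0,0,0,0,-0.47,0]]'
python3 q.py; python3 sp.py w17; python3 delta.py .515 -.374 .08
```

```text
time_s: 53.18
position: [0.5869, -0.3169, 0.1899]
tool_rot: [[0.352, -0.164, 0.921], [-0.059, -0.987, -0.152], [0.934, -0.001, -0.357]]
ft_force: [0.0, 0.0, 0.4]
grip_width: 0.0386
gripper_force: 0.0
time_s: 53.8
position: [0.5175, -0.347, 0.2795]
tool_rot: [[0.774, -0.153, 0.614], [-0.125, -0.988, -0.089], [0.621, -0.007, -0.784]]
ft_force: [-0.0, 0.3, -0.1]
grip_width: 0.0424
gripper_force: 0.0
time_s: 54.42
position: [0.5186, -0.3461, 0.2782]
tool_rot: [[0.967, -0.149, 0.204], [-0.148, -0.989, -0.021], [0.205, -0.01, -0.979]]
ft_force: [-0.6, 0.0, 0.2]
grip_width: 0.043
gripper_force: 0.0
q [-47.7  24.   66.7   8.   80.5  50.3] pos [ 0.5186 -0.3461  0.2782] elev below 78.1 az -5.9 radial -33.7 w 0.043 t 54.425
spoon 0.94 [230.  58.  46. 115.] hi [ 0.768 -0.314] lo [ 0.635 -0.323] yaw 4.1 len 0.133 grasp [ 0.738 -0.316]
spoon 0.91 [309. 264.  24. 144.] hi [ 0.545 -0.377] lo [ 0.376 -0.361] yaw -5.6 len 0.17 grasp [ 0.515 -0.375]
spoon 0.73 [210.  70.  54. 139.] hi [ 0.773 -0.284] lo [ 0.618 -0.304] yaw 7.2 len 0.157 grasp [ 0.744 -0.288]
tool shift [-0.0395  0.0298  0.1941] pos [ 0.5182 -0.3463  0.2783] width 0.0427 z axis [ 0.204 -0.021 -0.979] x [ 0.967 -0.149  0.204] t 54.525
```

View pics/w17.png

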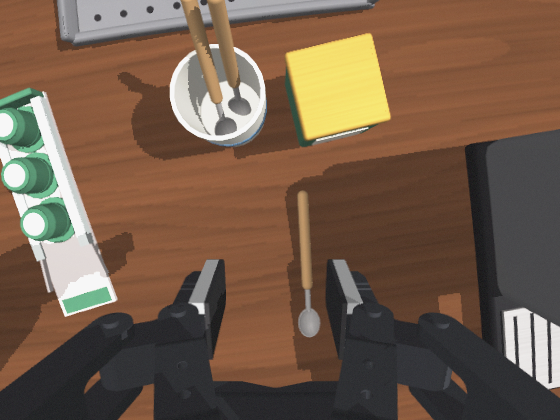

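w17 shows two spoons in the cup, bowls at (226,126) and (240,105), and the third at (307,262). The tea tin hasn't moved.

```bash
python3 -m pendant '[[0.5,0,0,0,0,-0.15,0],[0.5,0,0,0,-0.01,-0.206,0],[0.5,0,0,0,-0.01,-0.206,0]]'
python3 -m pendant '[[0.5,0,0.015,0.05,0,0,-0.06],[0.5,0.001,0.028,0.1,0,0,-0.06],[0.5,0.001,0.028,0.15,0,0,-0.06],[0.5,0.001,0.028,0.2,0,0,-0.06],[0.5,0.001,0.028,0.2,0,0,-0.06]]'
python3 -m pendant '[[0.5,0,0,0,0,0,0]]'
python3 q.py;python3 delta.py .515 -.3745 .021
```

```text
time_s: 54.9
position: [0.5189, -0.3463, 0.2781]
tool_rot: [[0.989, -0.15, -0.0], [-0.15, -0.989, 0.0], [-0.0, -0.0, -1.0]]
ft_force: [-0.3, -0.5, -0.4]
grip_width: 0.0425
gripper_force: 0.0
time_s: 55.52
position: [0.5135, -0.3732, 0.0757]
tool_rot: [[0.996, -0.092, -0.005], [-0.092, -0.996, 0.005], [-0.005, -0.004, -1.0]]
ft_force: [0.7, 0.8, 1.1]
grip_width: 0.0425
gripper_force: 0.0
time_s: 55.65
position: [0.5158, -0.3751, 0.0808]
tool_rot: [[0.996, -0.092, 0.002], [-0.092, -0.996, -0.003], [0.002, 0.003, -1.0]]
ft_force: [-0.0, -0.8, -0.2]
grip_width: 0.043
gripper_force: 0.0
q [-46.6  39.1  72.7  -0.   68.   48.6] pos [ 0.5158 -0.3751  0.0808] elev below 89.8 az -58.6 radial -36.0 w 0.043 t 55.65
tool shift [-0.001  -0.0007  0.0598] pos [ 0.5158 -0.3751  0.0808] width 0.043 z axis [ 0.002 -0.003 -1.   ] x [ 0.996 -0.092  0.002] t 55.65
```

```bash
python3 -m pendant '[[0.5,-0.001,0,0.03,0,0,0],[0.5,-0.001,0,0.055,0,0,0],[0.5,-0.001,0,0.06,0,0,0],[0.5,-0.001,0,0.06,0,0,0],[0.3,-0.001,0,0.06,0,0,0]]'
python3 -m pendant '[[0,0,0,0,0,0,0],[0,0,0,0,0,0,0],[0,0,0,0,0,0,0],[0,0,0,0,0,0,0]]' 80
python3 -m pendant '[[0,0,0,-0.04,0,0,0],[0,0,0,-0.1,0,0,0],[0,0,-0.03,-0.15,0,0,0.03],[0,0,-0.06,-0.21,0,0,0.07],[0,0,-0.09,-0.27,0,0,0.07]]'
python3 -m pendant '[[0,0,0,0,0,0.18,0],[0,0,0,0,0,0.36,0],[0,0,0,0,0,0.54,0],[0,0,0,0,0,0.72,0],[0,0,0,0,0,0.8,0]]'
python3 -m pendant '[[0,0,0,0,0,0.15,0],[0,0,0,0,0,0.3,0],[0,0,0,0,0,0.4,0],[0,0,0,0,0,0.4,0],[0,0,0,0,0,0.4,0]]'
python3 q.py; python3 cup.py -.018 -.016 .14
```

```text
time_s: 56.28
position: [0.5148, -0.3748, 0.0202]
tool_rot: [[0.996, -0.091, 0.001], [-0.091, -0.996, -0.003], [0.001, 0.002, -1.0]]
ft_force: [-0.6, -0.5, -0.1]
grip_width: 0.0263
gripper_force: 0.0
time_s: 56.78
position: [0.5147, -0.3746, 0.0198]
tool_rot: [[0.996, -0.091, 0.0], [-0.091, -0.996, -0.002], [0.0, 0.002, -1.0]]
ft_force: [-0.6, 1.2, 6.5]
grip_width: 0.0086
gripper_force: 78.4
time_s: 57.4
position: [0.5221, -0.2875, 0.2824]
tool_rot: [[0.987, -0.161, -0.001], [-0.161, -0.987, -0.001], [-0.001, 0.001, -1.0]]
ft_force: [0.6, -0.7, 0.2]
grip_width: 0.0083
gripper_force: 78.5
time_s: 58.02
position: [0.5213, -0.2883, 0.2802]
tool_rot: [[0.686, -0.162, 0.709], [-0.112, -0.987, -0.117], [0.718, 0.001, -0.696]]
ft_force: [0.3, 0.1, -0.6]
grip_width: 0.0081
gripper_force: 78.4
time_s: 58.65
position: [0.5222, -0.2886, 0.2802]
tool_rot: [[0.359, -0.161, 0.919], [-0.058, -0.987, -0.15], [0.931, 0.001, -0.364]]
ft_force: [-0.2, -0.1, -1.0]
grip_width: 0.0086
gripper_force: 78.4
q [-57.4  15.2 108.6  93.6  44.  -27.1] pos [ 0.5222 -0.2886  0.2802] elev below 21.3 az -9.3 radial -28.9 w 0.0086 t 58.65
tip z 0.14 target [ 0.6748 -0.3321  0.2704] tool shift [0.0481 0.0184 0.1503]
tip z 0.022 target [ 0.6748 -0.3321  0.1524] tool shift [-0.0618  0.0183  0.1932]
```

```bash
python3 -m pendant '[[0,0.012,0.005,0.04,0,0,0],[0,0.024,0.01,0.08,0,0,0],[0,0.036,0.015,0.12,0,0,0],[0,0.048,0.0185,0.15,0,0,0],[0,0.048,0.0185,0.15,0,0,0]]'
python3 -m pendant '[[0,-0.02,0,0.008,0,0,0],[0,-0.04,0,0.016,0,0,0],[0,-0.06,0,0.023,0,0,0]]'
python3 -m pendant '[[0,-0.015,0,0.006,0,0,0],[0,-0.03,0,0.012,0,0,0],[0,-0.045,0,0.017,0,0,0],[0,-0.045,0,0.017,0,0,0]]'
python3 q.py
python3 - <<'E'
from h import *
t=cam('top'); s=cam('side')
cv2.imwrite('pics/m4.png',np.hstack([cv2.resize(t['image'][90:240,330:480],(400,400)),cv2.resize(s['image'][90:240,190:340],(400,400))]))
E
```

```text
time_s: 59.28
position: [0.6761, -0.3318, 0.2707]
tool_rot: [[0.358, -0.159, 0.92], [-0.056, -0.987, -0.148], [0.932, 0.002, -0.363]]
ft_force: [-0.5, 0.5, -0.4]
grip_width: 0.0084
gripper_force: 78.5
time_s: 59.65
position: [0.6736, -0.3318, 0.2061]
tool_rot: [[0.359, -0.161, 0.92], [-0.057, -0.987, -0.15], [0.932, 0.001, -0.363]]
ft_force: [0.1, 0.1, -1.3]
grip_width: 0.0086
gripper_force: 78.4
time_s: 60.15
position: [0.6729, -0.3319, 0.1574]
tool_rot: [[0.36, -0.161, 0.919], [-0.059, -0.987, -0.15], [0.931, -0.0, -0.365]]
ft_force: [-2.0, 0.1, 0.1]
grip_width: 0.0081
gripper_force: 79.0
q [-45.8  38.   93.1 111.3  36.5 -41.1] pos [ 0.6729 -0.3319  0.1574] elev below 21.4 az -9.3 radial -26.3 w 0.0081 t 60.15
```

I've now viewed 16 pictures, over the limit of 14, so I'm viewing no more and will do the remaining checks numerically.

```bash
python3 -m pendant '[[0.25,0,0,0,0,0,0],[0.25,0,0,0,0,0,0],[0.25,0,0,-0.03,0,0,0],[0.25,0,0,-0.07,0,0,0],[0.5,0,0,-0.1,0,0,0]]'
python3 -m pendant '[[0.5,0.05,0,-0.04,0,0,0],[0.5,0.06,-0.02,-0.1,0,-0.18,0],[0.5,0.06,-0.04,-0.12,0,-0.36,0],[0.5,0.06,-0.06,-0.12,0,-0.54,0],[0.5,0.06,-0.08,-0.12,0,-0.72,0]]'
python3 -m pendant '[[0.5,0,0,0,0,-0.16,0],[0.5,0,0,0,0,-0.32,0],[0.5,0,0,0,0,-0.47,0],[0.5,0,0,0,0,-0.47,0],[0.5,0,0,0,0,-0.47,0]]'
python3 q.py
cat > fin.py <<'E'
from h import *
c=cam('wrist')
print('bowls',[(np.round(d['centre']),round(d['conf'],2),(atz(c,d['centre'],.02)[:2]-[.6425,-.308]).round(3)) for d in env.tip_of('wrist','spoon1_bowl')[:5]])
for d in env.trace('wrist','spoon1')[:5]: print('spoon',np.round(d['bbox']),round(d['conf'],2),d['mask'].sum(),c['image'][d['mask']].mean(0).round())
for d in env.trace('wrist','spoon_cup')[:1]:
    y,x=np.nonzero(d['mask']); print('cup',np.round(d['bbox']),d['conf'])
print('expected cup rim px',proj(c,(.6425,-.308,.1)).round(1),'foot',proj(c,(.6425,-.308,0)).round(1))
def rail(ox,oy,a,pts):
    a=np.radians(a);R=np.array([[np.cos(a),np.sin(a)],[-np.sin(a),np.cos(a)]]);return [(R@(np.array(p)-[ox,oy])*1e3).round(0).tolist() for p in pts]
for n in ['wrist','top','side']:
    c=cam(n)
    for t,r in [('green1',(.579,-.0878,9)),('copper1',(.5715,.0717,1.2))]:
        D=[d for d in env.find_in(n,t) if d['conf']>.3]; print(n,t,[round(d['conf'],2) for d in D],rail(*r,[atz(c,d['bbox'][:2],.027)[:2] for d in D]))
    print(n,[(t,[(np.round(d['bbox'][:2]),round(d['conf'],2)) for d in env.find_in(n,t)[:1]]) for t in ['tea_tin','sugar_pot','spoon_cup']])
E
python3 fin.py
```

```text
time_s: 60.88
position: [0.5808, -0.3167, 0.1953]
tool_rot: [[0.358, -0.16, 0.92], [-0.057, -0.987, -0.15], [0.932, 0.001, -0.363]]
ft_force: [-0.4, -0.6, 0.6]
grip_width: 0.0383
gripper_force: 0.0
time_s: 61.5
position: [0.5068, -0.2278, 0.2934]
tool_rot: [[0.746, -0.137, 0.651], [-0.114, -0.991, -0.077], [0.656, -0.016, -0.755]]
ft_force: [-0.4, 0.1, -0.7]
grip_width: 0.0428
gripper_force: 0.0
time_s: 62.12
position: [0.5075, -0.2278, 0.2919]
tool_rot: [[0.96, -0.134, 0.248], [-0.134, -0.991, -0.015], [0.247, -0.019, -0.969]]
ft_force: [-0.5, 0.7, 0.2]
grip_width: 0.0427
gripper_force: 0.0
q [-40.2  15.4  77.9   8.8  75.3  56.3] pos [ 0.5075 -0.2278  0.2919] elev below 75.6 az -3.4 radial -24.2 w 0.0427 t 62.125
bowls [(array([358., 110.]), 0.83, array([-0.017, -0.022])), (array([145., 157.]), 0.62, array([-0.035,  0.221]))]
spoon [344.  57.  16. 114.] 0.9 1378 [ 71.  95. 116.]
spoon [354.  54.  24. 109.] 0.68 1250 [61. 81. 98.]
spoon [372.  61.  50. 112.] 0.61 1578 [ 67.  86. 103.]
cup [354.  83.  95. 100.] 0.81
expected cup rim px [348.3  75.6] foot [333.2 102.6]
wrist green1 [0.
[... 166 characters left out ...]
453.,  80.]), 0.98)]), ('sugar_pot', [(array([372.,  60.]), 0.24)]), ('spoon_cup', [(array([130., 113.]), 0.68)])]
top green1 [0.86, 0.84, 0.61, 0.43] [[26.0, 0.0], [-26.0, 0.0], [81.0, -2.0], [23.0, -367.0]]
top copper1 [0.64, 0.54] [[-24.0, 4.0], [37.0, -3.0]]
top [('tea_tin', [(array([460., 152.]), 0.85)]), ('sugar_pot', [(array([159., 195.]), 0.56)]), ('spoon_cup', [(array([431., 129.]), 0.74)])]
side green1 [0.75, 0.72, 0.7, 0.67] [[89.0, -13.0], [-29.0, -12.0], [108.0, -522.0], [37.0, -11.0]]
side copper1 [0.73, 0.47] [[37.0, 13.0], [-16.0, 1.0]]
side [('tea_tin', [(array([282., 159.]), 0.79)]), ('sugar_pot', [(array([240., 272.]), 0.61)]), ('spoon_cup', [(array([269., 168.]), 0.84)])]
```

```bash
python3 -m pendant '[[0.5,0,0,-0.03,0,0,0],[0.5,0,0,-0.03,0,0,0],[0.5,0,0,-0.03,0,0,0]]' >/dev/null; python3 -c "
from rig import env; print(env.close_job())"
```

```text
the job is handed in; nothing more can be done
None
```

The job is handed in with no verdict shown: camera checks put all three green and both copper capsules fully inside their own rails and all three teaspoons handle-up in the white cup, and I saw none of the crockery or tins displaced, but I viewed 16 pictures instead of the allowed 14.

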